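# Turn the sample turntable on to its index flag with the worm drive

### The job

Swing the red guard bar clear of the hand disc, then turn the disc round and round under your fingertips, pressing only gently, until the turntable's orange mark points at the green index flag. Then swing the guard back across the disc to where its bar lies over the middle; leave the sample box standing in the middle of the turntable and everything else where it is.

Things in the scene. Friction and masses are not known exactly. Their poses are not given: they have to be found in the camera images.
- stage: Worm-drive sample turntable fixed to the bench; aluminium base plate 18 mm thick. Origin: on the bench under the turntable's axis, z up. In its frame the plate spans x -105 to 105, y -300 to 100 mm; the hand disc's shaft is at (0, -200) mm, the guard's post (18 mm thick) at (-95, -200) mm; a grey worm tube (top 55 mm above the bench) runs along x = -62 mm.
- drive: Grey round gearbox, 84 mm diameter, and the hand disc it carries: flat, 120 mm diameter, 14 mm thick, dark rubber face, no handle, too wide to grasp. Turn it by pressing closed fingertips on the face about 42 mm from its axis and carrying them round in circles: friction drags the disc along. Above 20 N on the disc the worm bearing is damaged. Origin: on the bench, on the disc's axis.
- shaft_80 (a point): Point on the disc's axis 80 mm above the bench, fixed to the gearbox. The disc is set on its shaft by hand: the face stands 79 to 95 mm above the bench and leans up to 0.02 rad any way, neither measured, so find the face by feel and follow the pressing force all the way round. The face gives on a spring, about 0.07 mm per N, up to 4 mm, then hard.
- shaft (a joint): Turn of the hand disc in rad, 0 at the start, counter-clockwise from above positive; it may turn either way without end. It resists with 0.11 N m (2.6 N at 42 mm). A press of 7 to 13 N carries it; a much lighter one slips. Fingertips creep on the rubber, so the disc turns somewhat less than they go round.
- turntable (a joint): Angle of the white turntable (144 mm diameter, top 55 mm above the bench) in rad: 0 at the start, with its orange mark toward the stage's +x; grows counter-clockwise seen from above. It can be moved only through the hand disc: 40 turns of the disc make one turn of the table (0.157 rad a turn), self-locking.
- mark (a point): Outer end of the orange mark on the turntable's top, 70 mm from its axis; x axis radially outward.
- index: Green index flag fixed beside the turntable's rim, set 0.44 to 0.60 rad counter-clockwise of the stage's +x. Origin: on the bench under the turntable's axis; x axis from the axis toward the flag, whose blade ends 74 mm out, 58 mm above the bench.
- guard (a joint): Red guard bar that swings level about its upright post: 0 = lying across the hand disc toward the stage's +x, grows clockwise seen from above (first toward the stage's -y, away from the turntable), up to 1.8 rad at its end stop. Bar 16 mm wide, between 105 and 113 mm above the bench, post to knob 125 mm. Stays where it is left; takes about 1 N at the knob.
- guard_knob (a point): Top centre of the upright black knob at the free end of the red guard bar: 16 mm diameter, standing 26 mm above the bar, top 139 mm above the bench. Push it sideways.
- sample: Small clear lidded box with a white lump inside, 40 x 40 x 44 mm, 60 g, loose on the middle of the turntable. Origin: centre of its underside.
- cup: Clear open plastic cup, 80 mm diameter, 75 mm tall, loose bystander. Origin: centre of its underside.
- washer: White plastic ring 28 mm diameter, 5 mm thick, loose bystander beyond the stage. Origin: centre of its underside.
- scissors: Scissors with black handles, about 200 mm long, lying flat, bystander. Origin: under the pivot, x axis toward the points.
- scale: Black pocket scale 75 x 125 x 19 mm with a steel pan, bystander. Origin: centre of its underside.
- tape: Black tape dispenser with a yellow roll, 150 x 55 x 88 mm, bystander. Origin: centre of its underside.
There are look-alikes about, which are no part of the job. There is more than one size of the sample; the one meant has the size given above.

How it is judged:
By the outcome, as a careful person would: the job done as asked, in the order asked, and still so for the second after the job is handed in, with the robot touching nothing.
It also fails if it takes over 72 s, if anything falls off the work surface, if the arm or the gripper's body presses on something with over 40 N, if the wrist force passes 120 N, or if a joint passes its speed limit or range.

### The arm

A 6-joint arm with a two-finger parallel gripper is mounted at the origin on the work surface. World frame = base frame: x ahead of the robot, y to its left, z up, the work surface at z = 0. Lengths are in m, angles in degrees, forces in N, time in s.
With the tool pointing down it reaches from about 0.3 to 0.75 m from the base axis. Payload 8.5 kg.
Tool frame: the origin (TCP) lies at the very end of the fingers, on their centre line; the grasp point (between the pads) lies 19 mm behind it; y points along the fingers, z is the direction in which the jaws open and shut, and the axes are right-handed (so a half turn about y gives the same grasp; the last joint's range is limited). The gripper opens to 85 mm and grips with 20 to 120 N. Pads are 22 mm wide; open, the fingers measure 114 mm over their backs; the gripper's body (76 mm by 85 mm) begins 54 mm behind the grasp point. The pads swing forward as they close: fully open they stand 13 mm farther back than shut.
Start: joints at [-84.357, 21.807, 74.336, -0, 83.858, -12.336], TCP at [0.17, -0.523, 0.231] pointing down, gripper open.
Joint ranges: [-178.18, 178.18], [-50.72, 133.34], [12.68, 142.11], [-81.47, 261.47], [9.98, 163.14], [-165.26, 165.26]. Speed limits (degrees/s): [136.94, 136.94, 180, 180, 180, 180].

### API

Orientations are given as a 3x3 rotation matrix whose columns are the frame's x, y, z axes.
In Python, from rig import env gives the robot as it stands. The module is installed in compiled form; this text tells all that it offers.
- The arm moves only by the tool servo_tool, never from a script. Its argument "rows" is one flat list of numbers, 7 for each row, row after row: the opening, from 0 (shut) to 1 (fully open), then the shift along the world's x, y, z in m, then the turn, a rotation vector about the world's x, y, z in degrees. A call has 1 to 10 rows; each row shifts and turns the commanded pose from where the row before left it; what a row does not reach is not made up. A row lasts 1/12 s, in which the tool goes at most 41.7 mm and 7.16 degrees, less where a joint would pass 70% of its speed; a pose out of reach is approached as far as the arm can. A call with a gripper value outside its range is refused whole. The fingers move at their own pace and stop on an object; "force" is the grip in N (left out, the last holds). Time passes only in rows, so rows that do not move let the fingers close. It gives the time, the measured TCP pose, the force and the opening at its end, in the units of the state.
- env.observe(): the state, without advancing time (a new reading comes with each control period).
- env.get_image(name): name is "scene" or "top" or "wrist"; returns the picture (480x640x3 uint8, red, green, blue); there is no depth.
- env.camera_model(name): a dict with "camera_matrix" (3x3 intrinsics, pixels), "R" (3x3) and "t" (3): a world point X has camera coordinates R X + t; the wrist camera has in their place "mount" (4x4, takes a point from camera to tool coordinates, whose origin is the TCP and whose axes are the tool frame's). Camera axes: x right, y down, z forward; pixel columns grow to the right and rows downward; lengths in m; the calibration is good to about 2 mm. The wrist camera is an equidistant fisheye: a pixel r from the principal point sees the ray r / f radians off the axis. A picture is of the moment at which its call begins: read the wrist's pose just before it. camera_model takes no time and is no camera call.
- env.close_job(): hands the job in, once; it reports no verdict.
The state is a dict: "time_s": time; "q": joint angles; "qvel": joint speeds; "joint_efforts": joint torques, N m; "position": TCP position; "tool_rot": TCP orientation; "ft_force": force on the tool from outside, world axes, zero at the start; "wrist_torque": the same for the moment, N m; "grip_width": finger opening in m.
Only numpy, scipy, OpenCV 4.12 (cv2) and the standard library are available. Lean on these libraries where they do the work, as an engineer would, in place of code of your own. Each camera call takes 0.05 s, during which the arm holds its last target.

## Working session

There is one attempt and no reset: what is moved stays moved. The work goes in short steps, Python scripts to look and compute and a tool call to move; the robot and the scene stay as the last step left them, time stands still between calls to the robot, and variables do not carry over. Pictures are saved under pics/ and viewed, and the job is handed in when it is done.

Besides the shell and the picture viewer there is one more tool, called after "Call:" as name(argument=value, ...) on one line, values as JSON. servo_tool: Moves the arm, as the interface text tells. Its arguments: {"type":"object","properties":{"rows":{"type":"array","items":{"type":"number"}},"force":{"type":"number"}},"required":["rows"]}

```bash
mkdir -p pics; ls; cat > h.py <<'E'
import numpy as np, cv2
from rig import env
def save(n,f):
    im=env.get_image(n); cv2.imwrite(f,im[:,:,::-1]); np.save(f[:-4]+'.npy',im); return im
def ray(n,u,v):
    m=env.camera_model(n);K=np.array(m['camera_matrix']);R=np.array(m['R']);t=np.array(m['t'])
    d=R.T@np.linalg.solve(K,[u,v,1.]);c=-R.T@t
    return c,d
def onz(n,u,v,z):
    c,d=ray(n,u,v); return c+d*(z-c[2])/d[2]
def proj(n,X):
    m=env.camera_model(n);K=np.array(m['camera_matrix']);p=K@(np.array(m['R'])@np.array(X)+np.array(m['t']));return p[:2]/p[2]
E
python3 - <<'E'
from h import *
np.set_printoptions(precision=4,suppress=True)
s=env.observe();print(s)
save('scene','pics/s0.png');save('top','pics/t0.png')
for n in('scene','top'):print(env.camera_model(n))
E
```

```text
pics
{'time_s': 0.0, 'q': array([-84.3554,  21.8419,  74.3844,   0.001 ,  83.8565, -12.3376]), 'qvel': array([-0.0092, -0.043 ,  0.081 ,  0.1226,  0.0683, -0.04  ]), 'joint_efforts': array([  0.0014, -44.8459, -23.1272,  -0.0001,   0.0048,   0.    ]), 'position': array([ 0.1698, -0.5229,  0.2307]), 'tool_rot': array([[-0.9512, -0.0001,  0.3087],
       [-0.3087,  0.0014, -0.9512],
       [-0.0003, -1.    , -0.0014]]), 'ft_force': array([ 0.0896,  1.3994, -0.8186]), 'wrist_torque': array([ 0.0408, -0.0222,  0.0382]), 'grip_width': 0.08521661336096428}
{'camera_matrix': array([[534.9792,   0.    , 314.3899],
       [  0.    , 534.9792, 238.3521],
       [  0.    ,   0.    ,   1.    ]]), 'R': array([[-0.4715,  0.8818, -0.0138],
       [ 0.7591,  0.3978, -0.5153],
       [-0.4489, -0.2535, -0.8569]]), 't': array([ 0.3733, -0.3172,  1.6083])}
{'camera_matrix': array([[433.6708,   0.    , 314.0799],
       [  0.    , 433.6708, 251.7302],
       [  0.    ,   0.    ,   1.    ]]), 'R': array([[ 0.024 , -0.9997,  0.0058],
       [-0.995 , -0.0245, -0.0964],
       [ 0.0965, -0.0035, -0.9953]]), 't': array([-0.1372,  0.5681,  1.2594])}
```

View pics/s0.png

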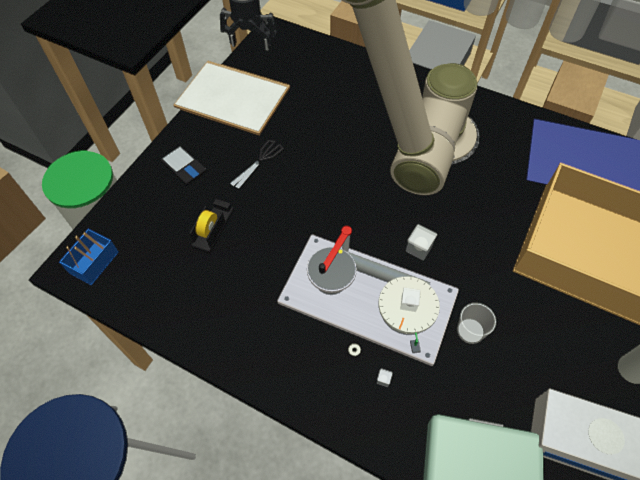

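View pics/t0.png

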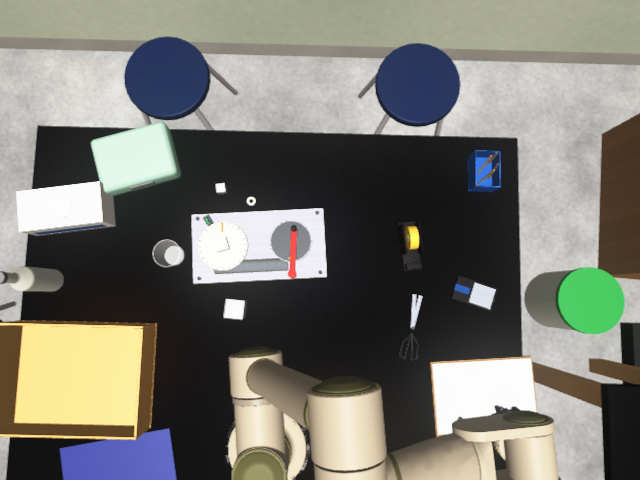

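```bash
python3 - <<'E'
from h import *
t=cv2.imread('pics/t0.png');s=cv2.imread('pics/s0.png')
cv2.imwrite('pics/t0c.png',cv2.resize(t[195:295,180:340],None,fx=5,fy=5,interpolation=cv2.INTER_CUBIC))
cv2.imwrite('pics/s0c.png',cv2.resize(s[220:370,270:470],None,fx=4,fy=4,interpolation=cv2.INTER_CUBIC))
E
```

```text
(no output)
```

View pics/t0c.png

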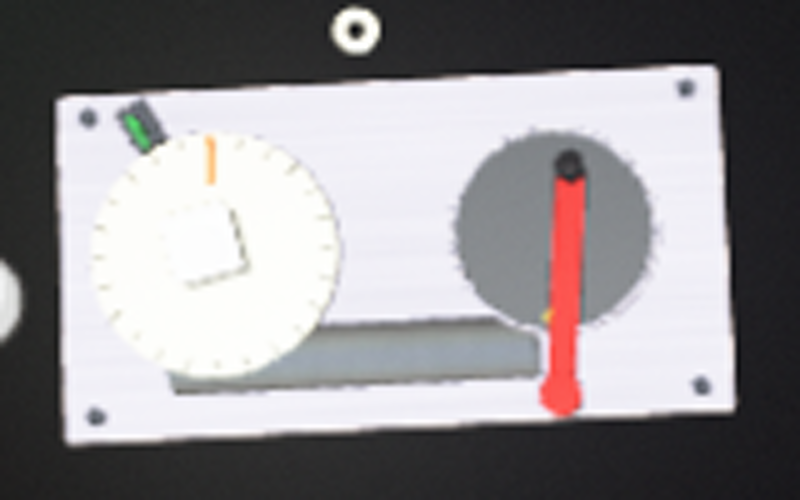

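View pics/s0c.png

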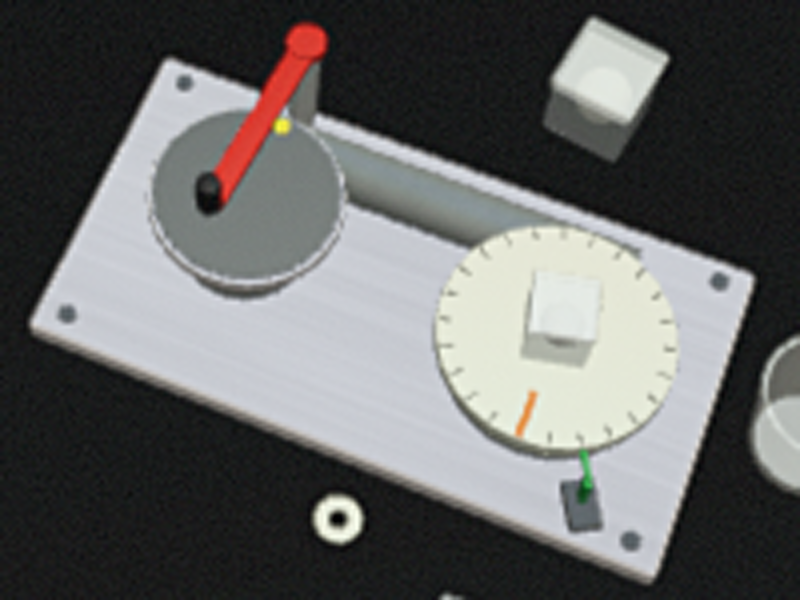

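```bash
python3 - <<'E'
from h import *
np.set_printoptions(precision=4,suppress=True)
T=lambda u,v:(180+(u+.5)/5-.5,195+(v+.5)/5-.5)
S=lambda u,v:(270+(u+.5)/4-.5,220+(v+.5)/4-.5)
print('plate top');A=[]
for c in [(56,98),(717,66),(735,411),(67,443)]:
    p=onz('top',*T(*c),.018);A.append(p[:2]);print(p)
print('plate scene')
for c in [(655,580),(32,324),(168,60),(754,272)]: print(onz('scene',*S(*c),.018))
A=np.array(A)
# stage-coordinates: c0 = (105,100), c1=(105,-300), c2=(-105,-300), c3=(-105,100)
B=np.array([[.105,.1],[.105,-.3],[-.105,-.3],[-.105,.1]])
def fit(B,A):
    b=B-B.mean(0);a=A-A.mean(0);H=b.T@a;th=np.arctan2(H[0,1]-H[1,0],H[0,0]+H[1,1])
    R=np.array([[np.cos(th),-np.sin(th)],[np.sin(th),np.cos(th)]]);return th,R,A.mean(0)-R@B.mean(0)
A2=np.array([onz('scene',*S(*c),.018)[:2] for c in [(655,580),(32,324),(168,60),(754,272)]])
for X in (A,A2,(A+A2)/2):
    th,R,o=fit(B,X);print('th',th,'o',o,'disc',R@[0,-.2]+o,'post',R@[-.095,-.2]+o,'knob0',R@[.03,-.2]+o,np.abs((B@R.T+o)-X).max())
print('knob',onz('top',*T(570,160),.139),onz('scene',*S(208,180),.139))
print('postTop',onz('top',*T(561,397),.113),onz('scene',*S(307,42),.113))
print('table c',onz('top',*T(216,255),.055),onz('scene',*S(556,337),.055))
print('mark out',onz('top',*T(210,138),.055),onz('scene',*S(519,436),.055))
print('mark in',onz('top',*T(211,184),.055),onz('scene',*S(533,393),.055))
print('flag out/in',onz('top',*T(128,118),.058),onz('top',*T(150,150),.058),onz('scene',*S(584,452),.058),onz('scene',*S(588,487),.058))
print('yellow',onz('top',*T(548,316),.087),onz('scene',*S(282,126),.087))
m=env.camera_model('wrist');print(m)
E
```

```text
plate top
[0.6766 0.2505 0.018 ]
[ 0.7062 -0.1471  0.018 ]
[ 0.4982 -0.1624  0.018 ]
[0.4697 0.2334 0.018 ]
plate scene
[0.6801 0.2494 0.018 ]
[ 0.7082 -0.1466  0.018 ]
[ 0.5024 -0.1626  0.018 ]
[0.4695 0.2313 0.018 ]
th 0.07424703436772498 o [0.5803 0.1433] disc [ 0.5951 -0.0561] post [ 0.5004 -0.0632] knob0 [ 0.625  -0.0539] 0.0019082614781213425
th 0.07806153852671466 o [0.5823 0.1426] disc [ 0.5979 -0.0568] post [ 0.5032 -0.0642] knob0 [ 0.6278 -0.0545] 0.002787826619539996
th 0.07615209097673167 o [0.5813 0.1429] disc [ 0.5965 -0.0565] post [ 0.5018 -0.0637] knob0 [ 0.6264 -0.0542] 0.0023486554883837274
knob [ 0.6279 -0.0655  0.139 ] [ 0.6268 -0.0672  0.139 ]
postTop [ 0.4999 -0.0631  0.113 ] [ 0.5022 -0.0647  0.113 ]
table c [0.58   0.1424 0.055 ] [0.5845 0.1423 0.055 ]
mark out [0.6486 0.1489 0.055 ] [0.6516 0.1477 0.055 ]
mark in [0.6215 0.1472 0.055 ] [0.6234 0.1443 0.055 ]
flag out/in [0.6587 0.1966 0.058 ] [0.6402 0.1829 0.058 ] [0.6444 0.1845 0.058 ] [0.6628 0.1946 0.058 ]
yellow [ 0.5466 -0.0532  0.087 ] [ 0.5482 -0.0578  0.087 ]
{'camera_matrix': array([[371.6483,   0.    , 308.2259],
       [  0.    , 371.6483, 239.2862],
       [  0.    ,   0.    ,   1.    ]]), 'mount': array([[-0.001 ,  0.9485,  0.3168, -0.0824],
       [ 0.0004, -0.3168,  0.9485, -0.1417],
       [ 1.    ,  0.0011, -0.0001,  0.0004],
       [ 0.    ,  0.    ,  0.    ,  1.    ]])}
```

Call:
servo_tool(rows=[0,0.022,0.024,0,0,0,3.6,0,0.023,0.024,0,0,0,3.6,0,0.023,0.024,0,0,0,3.6,0,0.023,0.024,0,0,0,3.6,0,0.023,0.024,0,0,0,3.6,0,0.023,0.024,0,0,0,3.6,0,0.023,0.024,0,0,0,3.6,0,0.023,0.024,0,0,0,3.6,0,0.023,0.024,0,0,0,3.6,0,0.023,0.024,0,0,0,3.6])

```text
time_s: 0.93
position: [0.3995, -0.2816, 0.2311]
tool_rot: [[-0.586, -0.0, 0.811], [-0.811, 0.0, -0.586], [-0.0, -1.0, -0.001]]
ft_force: [0.1, -0.1, 0.5]
grip_width: -0.0
```

Call:
servo_tool(rows=[0,0.022,0.024,0,0,0,3.6,0,0.023,0.024,0,0,0,3.6,0,0.023,0.024,0,0,0,3.6,0,0.023,0.024,0,0,0,3.6,0,0.023,0.024,0,0,0,3.6,0,0.023,0.024,0,0,0,3.6,0,0.023,0.024,0,0,0,3.6,0,0.023,0.026,0,0,0,3.6,0,0.023,0.026,0,0,0,3.6,0,0.023,0.026,0,0,0,3.6])

```text
time_s: 1.77
position: [0.6285, -0.0356, 0.2309]
tool_rot: [[0.003, -0.001, 1.0], [-1.0, 0.0, 0.003], [-0.0, -1.0, -0.001]]
ft_force: [-0.1, -0.7, 0.5]
grip_width: -0.0002
```

```bash
python3 - <<'E'
from h import *
np.set_printoptions(precision=4,suppress=True)
s=env.observe();print(s)
save('wrist','pics/w1.png');save('top','pics/t1.png')
E
```

```text
{'time_s': 1.7667, 'q': array([-13.9937,  30.0533,  60.5321,  -0.0033,  89.4636, -14.1549]), 'qvel': array([ 34.8425,  26.6906, -46.7112,  -0.085 ,  19.6303,  -8.0964]), 'joint_efforts': array([ -1.9494, -56.9145, -21.023 ,   0.0903,  -0.3813,   0.2285]), 'position': array([ 0.6285, -0.0356,  0.2309]), 'tool_rot': array([[ 0.0028, -0.0008,  1.    ],
       [-1.    ,  0.0002,  0.0028],
       [-0.0002, -1.    , -0.0008]]), 'ft_force': array([-0.1026, -0.7105,  0.485 ]), 'wrist_torque': array([-0.0228, -0.0367, -0.0065]), 'grip_width': -0.00022242452228358277}
```

View pics/w1.png

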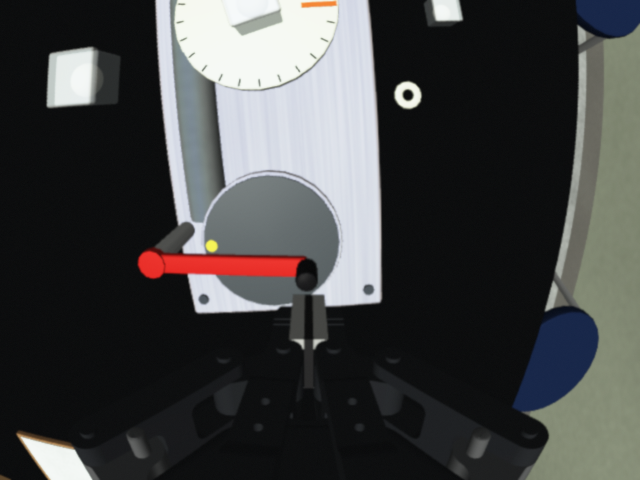

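Call:
servo_tool(rows=[0,0,0.001,-0.025,0,0,0,0,0,0,-0.025,0,0,0,0,0,0,-0.025,0,0,0,0,0,0,-0.02,0,0,0,0,0,0,-0.012,0,0,0,0,0,0,0,0,0,0])

```text
time_s: 2.37
position: [0.6261, -0.0363, 0.1212]
tool_rot: [[-0.001, -0.006, 1.0], [-1.0, 0.001, -0.001], [-0.001, -1.0, -0.006]]
ft_force: [0.3, -0.6, -0.9]
grip_width: 0.0001
```

```bash
python3 - <<'E'
from h import *
np.set_printoptions(precision=4,suppress=True)
c=np.array([.5016,-.0637]);th=.0762;r=.125
prev=None
# fingers centre: knob centre + 19mm tangential (ccw side)
for g in [0.09,0.2,.4,.6,.8,1.0,1.2,1.4,1.6]:
    a=th-g;k=c+r*np.array([np.cos(a),np.sin(a)]);p=k+.019*np.array([-np.sin(a),np.cos(a)])
    print(g,p,None if prev is None else p-prev);prev=p
print(env.observe()['position'])
E
```

```text
0.09 [ 0.6269 -0.0464] None
0.2 [ 0.628  -0.0603] [ 0.0011 -0.0139]
0.4 [ 0.6261 -0.0855] [-0.0018 -0.0252]
0.6 [ 0.6193 -0.1098] [-0.0068 -0.0243]
0.8 [ 0.6078 -0.1322] [-0.0115 -0.0225]
1.0 [ 0.5921 -0.152 ] [-0.0157 -0.0197]
1.2 [ 0.5728 -0.1682] [-0.0193 -0.0162]
1.4 [ 0.5506 -0.1803] [-0.0222 -0.0121]
1.6 [ 0.5265 -0.1877] [-0.0241 -0.0074]
[ 0.6261 -0.0363  0.1212]
```

Call:
servo_tool(rows=[0,0.0008,-0.012,0,0,0,-3.5,0,0.0007,-0.012,0,0,0,-3.5,0,-0.0009,-0.0126,0,0,0,-5.7,0,-0.0009,-0.0126,0,0,0,-5.7,0,-0.0034,-0.0122,0,0,0,-5.7,0,-0.0034,-0.0122,0,0,0,-5.7,0,-0.0057,-0.0112,0,0,0,-5.7,0,-0.0057,-0.0112,0,0,0,-5.7,0,-0.0079,-0.0098,0,0,0,-5.7,0,-0.0079,-0.0098,0,0,0,-5.7])

```text
time_s: 3.2
position: [0.5934, -0.1525, 0.1253]
tool_rot: [[-0.798, 0.001, 0.603], [-0.603, -0.0, -0.798], [-0.001, -1.0, 0.001]]
ft_force: [0.1, 1.2, 0.5]
grip_width: 0.0
```

Call:
servo_tool(rows=[0,-0.0097,-0.0081,0,0,0,-5.7,0,-0.0097,-0.0081,0,0,0,-5.7,0,-0.0111,-0.006,0,0,0,-5.7,0,-0.0111,-0.006,0,0,0,-5.7,0,-0.0119,-0.0042,0,0,0,-5.7,0,0,0,0,0,0,0])

```text
time_s: 3.7
position: [0.5387, -0.1851, 0.1254]
tool_rot: [[-0.989, 0.0, 0.149], [-0.149, -0.001, -0.989], [-0.0, -1.0, 0.001]]
ft_force: [1.0, 0.4, 0.2]
grip_width: 0.0001
```

```bash
python3 - <<'E'
from h import *
save('wrist','pics/w2.png')
E
```

```text
(no output)
```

View pics/w2.png

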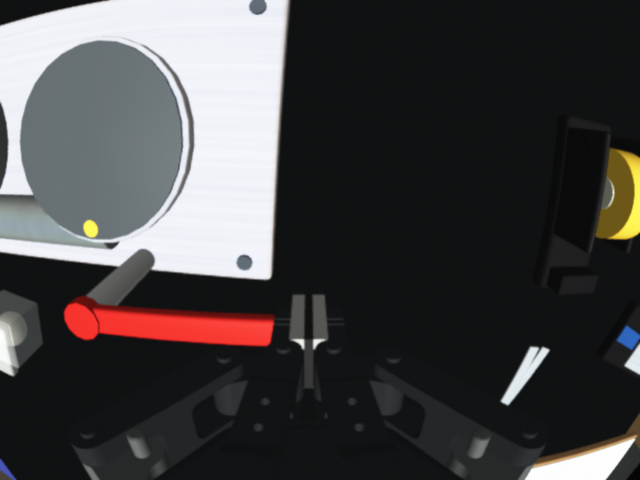

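Call:
servo_tool(rows=[0,0.012,0,0.013,0,0,7,0,0.012,0,0.013,0,0,7,0,0.0043,0.0109,0,0,0,7,0,0.0043,0.0109,0,0,0,7,0,0.0043,0.0109,0,0,0,7,0,0.0043,0.0109,0,0,0,7,0,0.0043,0.0109,0,0,0,7,0,0.0043,0.0109,0,0,0,7,0,0.0043,0.0109,0,0,0,7,0,0.0043,0.0109,0,0,0,7])

```text
time_s: 4.58
position: [0.5992, -0.096, 0.1508]
tool_rot: [[-0.183, 0.001, 0.983], [-0.983, -0.0, -0.183], [0.0, -1.0, 0.001]]
ft_force: [-0.3, 0.3, -0.3]
grip_width: 0.0001
```

Call:
servo_tool(rows=[0,0,0,-0.015,0,0,5.5,0,0,0,-0.015,0,0,5.5,0,0,0,-0.012,0,0,0,0,0,0,-0.004,0,0,0,0,0,0,0,0,0,0,0,0,0,0,0,0,0])

```text
time_s: 5.08
position: [0.5989, -0.0969, 0.105]
tool_rot: [[-0.001, 0.001, 1.0], [-1.0, -0.0, -0.001], [0.0, -1.0, 0.001]]
ft_force: [-1.4, -0.6, -0.2]
grip_width: -0.0003
```

```bash
python3 - <<'E'
from h import *
np.set_printoptions(precision=4,suppress=True)
s=env.observe();print(s['position'],s['q'],s['ft_force'])
save('wrist','pics/w3.png')
E
```

```text
[ 0.5989 -0.0969  0.105 ] [-20.3565  33.7777  75.6983   0.0035  70.4742 -20.2936] [-1.4337 -0.5765 -0.1996]
```

View pics/w3.png

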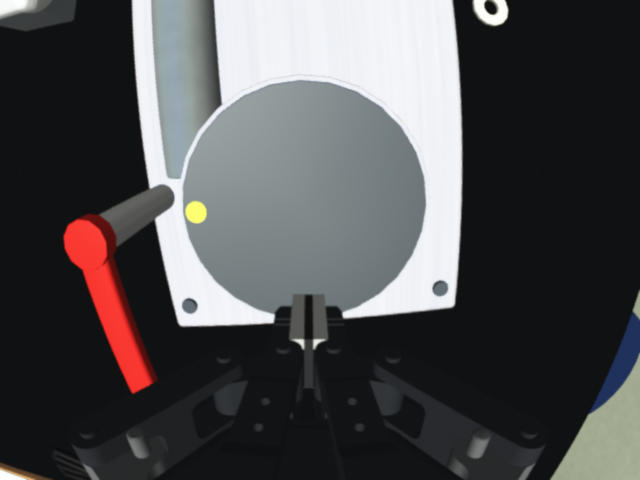

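```bash
cat >> h.py <<'E'
def wray(u,v,s):
    m=env.camera_model('wrist');K=m['camera_matrix'];M=np.array(m['mount'])
    a=(u-K[0][2])/K[0][0];b=(v-K[1][2])/K[1][1];r=np.hypot(a,b)
    d=np.array([a/r*np.sin(r),b/r*np.sin(r),np.cos(r)]) if r>1e-9 else np.array([0,0,1.])
    R=np.array(s['tool_rot']);return np.array(s['position'])+R@M[:3,3],R@M[:3,:3]@d
def wonz(u,v,z,s):
    c,d=wray(u,v,s);return c+d*(z-c[2])/d[2]
def discfit(im,s,z=.087):
    # dark-grey disc contour -> circle fit in the plane z
    g=im.astype(int);mask=((g.max(2)<165)&(g.min(2)>70)&(g.max(2)-g.min(2)<25)).astype(np.uint8)
    n,l,st,ce=cv2.connectedComponentsWithStats(mask)
    i=1+np.argmax(st[1:,4]);c=max(cv2.findContours((l==i).astype(np.uint8),cv2.RETR_EXTERNAL,cv2.CHAIN_APPROX_NONE)[0],key=len)
    c=cv2.convexHull(c)[:,0]
    P=np.array([wonz(u,v,z,s)[:2] for u,v in c if v<280])
    A=np.c_[2*P,np.ones(len(P))];x=np.linalg.lstsq(A,(P**2).sum(1),rcond=None)[0]
    return x[:2],np.sqrt(x[2]+x[0]**2+x[1]**2),len(P)
E
python3 - <<'E'
from h import *
s=env.observe();im=np.load('pics/w3.npy')
for z in(.079,.087,.095):print(discfit(im,s,z),wonz(196,212,z,s))
E
```

```text
(array([ 0.61796138, -0.03748258]), np.float64(0.07562160640612016), 35) [ 0.54617019 -0.05785049  0.079     ]
(array([ 0.61709574, -0.03643804]), np.float64(0.07201996088315518), 35) [ 0.54872377 -0.05583588  0.087     ]
(array([ 0.61623011, -0.0353935 ]), np.float64(0.06841831536020088), 35) [ 0.55127735 -0.05382127  0.095     ]
```

```bash
python3 - <<'E'
from h import *
s=env.observe()
for z in(.079,.087,.095):
    P=np.array([wonz(u,v,z,s)[:2] for u,v in [(183,197),(426,203),(304,80),(208,270),(400,278),(215,120),(390,118)]])
    A=np.c_[2*P,np.ones(len(P))];x=np.linalg.lstsq(A,(P**2).sum(1),rcond=None)[0];print(z,x[:2],np.sqrt(x[2]+x[0]**2+x[1]**2))
    print(wonz(309,296,s['position'][2],s))
E
```

```text
0.079 [ 0.59851822 -0.05708819] 0.05860106102967521
[ 0.60032035 -0.08846807  0.10528651]
0.087 [ 0.59857861 -0.05510989] 0.0558100564593052
[ 0.60032035 -0.08846807  0.10528651]
0.095 [ 0.59863899 -0.05313159] 0.05301905188893393
[ 0.60032035 -0.08846807  0.10528651]
```

Call:
servo_tool(rows=[0,-0.001,-0.001,-0.005,0,0,0,0,-0.001,-0.001,-0.003,0,0,0,0,0,0,0,0,0,0])

```text
time_s: 5.38
position: [0.5959, -0.0991, 0.0958]
tool_rot: [[-0.002, -0.001, 1.0], [-1.0, 0.0, -0.002], [-0.0, -1.0, -0.001]]
ft_force: [0.7, -0.3, -0.5]
grip_width: 0.0
```

Call:
servo_tool(rows=[0,0,0,-0.001,0,0,0,0,0,0,0,0,0,0])

```text
time_s: 5.55
position: [0.5963, -0.099, 0.0953]
tool_rot: [[-0.002, -0.0, 1.0], [-1.0, 0.0, -0.002], [-0.0, -1.0, -0.0]]
ft_force: [0.1, 0.4, 0.2]
grip_width: 0.0004
```

Call:
servo_tool(rows=[0,0,0,-0.0008,0,0,0])

```text
time_s: 5.63
position: [0.5965, -0.099, 0.0947]
tool_rot: [[-0.002, 0.0, 1.0], [-1.0, -0.0, -0.002], [0.0, -1.0, 0.0]]
ft_force: [0.2, 0.4, -0.1]
grip_width: 0.0001
```

Call:
servo_tool(rows=[0,0,0,-0.0008,0,0,0])

```text
time_s: 5.72
position: [0.5965, -0.0989, 0.0938]
tool_rot: [[-0.002, 0.0, 1.0], [-1.0, -0.0, -0.002], [0.0, -1.0, 0.0]]
ft_force: [-0.0, -0.9, 0.2]
grip_width: -0.0
```

Call:
servo_tool(rows=[0,0,0,-0.0008,0,0,0])

```text
time_s: 5.8
position: [0.5964, -0.0989, 0.0929]
tool_rot: [[-0.002, 0.0, 1.0], [-1.0, -0.0, -0.002], [0.0, -1.0, 0.0]]
ft_force: [-0.3, -0.4, -1.0]
grip_width: 0.0001
```

Call:
servo_tool(rows=[0,0,0,-0.0006,0,0,0])

```text
time_s: 5.88
position: [0.5964, -0.0989, 0.0922]
tool_rot: [[-0.002, -0.0, 1.0], [-1.0, 0.0, -0.002], [-0.0, -1.0, -0.0]]
ft_force: [0.3, -0.6, 0.2]
grip_width: -0.0001
```

Call:
servo_tool(rows=[0,0,0,-0.0006,0,0,0,0,0,0,-0.0006,0,0,0])

```text
time_s: 6.05
position: [0.5964, -0.0989, 0.0911]
tool_rot: [[-0.002, -0.0, 1.0], [-1.0, -0.0, -0.002], [0.0, -1.0, -0.0]]
ft_force: [-0.7, -0.2, -0.1]
grip_width: -0.0001
```

Call:
servo_tool(rows=[0,0,0,-0.0006,0,0,0,0,0,0,-0.0006,0,0,0])

```text
time_s: 6.22
position: [0.5964, -0.0989, 0.0899]
tool_rot: [[-0.002, 0.0, 1.0], [-1.0, 0.0, -0.002], [-0.0, -1.0, 0.0]]
ft_force: [0.3, -0.6, -0.3]
grip_width: 0.0001
```

Call:
servo_tool(rows=[0,0,0,-0.0006,0,0,0,0,0,0,-0.0006,0,0,0])

```text
time_s: 6.38
position: [0.5964, -0.0989, 0.0887]
tool_rot: [[-0.002, -0.0, 1.0], [-1.0, -0.0, -0.002], [0.0, -1.0, -0.0]]
ft_force: [-0.1, -0.6, -0.7]
grip_width: -0.0002
```

Call:
servo_tool(rows=[0,0,0,-0.0006,0,0,0,0,0,0,-0.0006,0,0,0])

```text
time_s: 6.55
position: [0.5964, -0.0989, 0.0875]
tool_rot: [[-0.002, -0.0, 1.0], [-1.0, 0.0, -0.002], [-0.0, -1.0, -0.0]]
ft_force: [-0.6, -0.7, 0.7]
grip_width: 0.0001
```

Call:
servo_tool(rows=[0,0,0,-0.0006,0,0,0,0,0,0,-0.0006,0,0,0])

```text
time_s: 6.72
position: [0.5964, -0.0989, 0.0863]
tool_rot: [[-0.002, 0.0, 1.0], [-1.0, 0.0, -0.002], [-0.0, -1.0, 0.0]]
ft_force: [-1.1, -0.2, 0.1]
grip_width: -0.0001
```

Call:
servo_tool(rows=[0,0,0,-0.0006,0,0,0,0,0,0,-0.0006,0,0,0])

```text
time_s: 6.88
position: [0.5965, -0.0992, 0.0855]
tool_rot: [[-0.002, 0.001, 1.0], [-1.0, -0.001, -0.002], [0.001, -1.0, 0.001]]
ft_force: [-1.5, -1.5, 4.0]
grip_width: -0.0002
```

Call:
servo_tool(rows=[0,0,0,0,0,0,0,0,0,0,0,0,0,0])

```text
time_s: 7.05
position: [0.5965, -0.0992, 0.0855]
tool_rot: [[-0.002, 0.001, 1.0], [-1.0, -0.001, -0.002], [0.001, -1.0, 0.001]]
ft_force: [-1.1, -1.7, 4.7]
grip_width: 0.0001
```

Call:
servo_tool(rows=[0,0,0,-0.0004,0,0,0,0,0,0,0,0,0,0])

```text
time_s: 7.22
position: [0.5966, -0.0993, 0.0852]
tool_rot: [[-0.002, 0.001, 1.0], [-1.0, -0.001, -0.002], [0.001, -1.0, 0.001]]
ft_force: [-1.4, -2.3, 6.0]
grip_width: -0.0001
```

Call:
servo_tool(rows=[0,0,0,-0.0005,0,0,0,0,0.0087,0.0009,0,0,0,0,0,0.0083,0.0027,0,0,0,0,0,0.0076,0.0044,0,0,0,0])

```text
time_s: 7.55
position: [0.6213, -0.0914, 0.0849]
tool_rot: [[-0.003, 0.0, 1.0], [-1.0, -0.001, -0.003], [0.001, -1.0, 0.0]]
ft_force: [-2.0, -1.1, 7.7]
grip_width: -0.0002
```

Call:
servo_tool(rows=[0,0.0065,0.0059,-0.0001,0,0,0,0,0.0052,0.0071,-0.0001,0,0,0,0,0.0036,0.008,-0.0001,0,0,0])

```text
time_s: 7.8
position: [0.6373, -0.0705, 0.0847]
tool_rot: [[-0.002, 0.002, 1.0], [-1.0, -0.002, -0.002], [0.002, -1.0, 0.002]]
ft_force: [-0.4, -4.1, 7.1]
grip_width: -0.0003
```

Call:
servo_tool(rows=[0,0.0018,0.0086,-0.0001,0,0,0,0,0,0.0088,-0.0001,0,0,0,0,-0.0018,0.0086,-0.0001,0,0,0])

```text
time_s: 8.05
position: [0.6379, -0.0443, 0.0846]
tool_rot: [[-0.002, 0.004, 1.0], [-1.0, -0.002, -0.002], [0.002, -1.0, 0.004]]
ft_force: [2.5, -3.2, 4.5]
grip_width: -0.0001
```

Call:
servo_tool(rows=[0,-0.0036,0.008,-0.0004,0,0,0,0,-0.0052,0.0071,-0.0003,0,0,0,0,-0.0065,0.0059,-0.0002,0,0,0])

```text
time_s: 8.3
position: [0.6229, -0.0227, 0.084]
tool_rot: [[-0.002, 0.006, 1.0], [-1.0, -0.001, -0.002], [0.001, -1.0, 0.006]]
ft_force: [4.9, -0.8, 6.9]
grip_width: 0.0
```

Call:
servo_tool(rows=[0,-0.0076,0.0044,-0.0003,0,0,0,0,-0.0083,0.0027,-0.0002,0,0,0,0,-0.0087,0.0009,-0.0001,0,0,0])

```text
time_s: 8.55
position: [0.598, -0.0143, 0.0836]
tool_rot: [[-0.002, 0.006, 1.0], [-1.0, -0.0, -0.002], [0.0, -1.0, 0.006]]
ft_force: [4.2, 0.9, 8.2]
grip_width: -0.0003
```

Call:
servo_tool(rows=[0,-0.0087,-0.0009,0,0,0,0,0,-0.0083,-0.0027,0,0,0,0,0,-0.0076,-0.0044,0,0,0,0])

```text
time_s: 8.8
position: [0.5731, -0.0225, 0.0835]
tool_rot: [[-0.002, 0.006, 1.0], [-1.0, 0.0, -0.002], [-0.0, -1.0, 0.006]]
ft_force: [4.1, 1.3, 8.9]
grip_width: 0.0
```

Call:
servo_tool(rows=[0,-0.0065,-0.0059,0.0001,0,0,0,0,-0.0052,-0.0071,0.0001,0,0,0,0,-0.0036,-0.008,0.0002,0,0,0])

```text
time_s: 9.05
position: [0.5576, -0.0436, 0.0838]
tool_rot: [[-0.002, 0.005, 1.0], [-1.0, 0.0, -0.002], [-0.0, -1.0, 0.005]]
ft_force: [2.8, 3.4, 8.8]
grip_width: 0.0004
```

Call:
servo_tool(rows=[0,-0.0018,-0.0086,0.0001,0,0,0,0,0,-0.0088,0.0002,0,0,0,0,0.0018,-0.0086,0.0002,0,0,0])

```text
time_s: 9.3
position: [0.557, -0.0695, 0.084]
tool_rot: [[-0.002, 0.002, 1.0], [-1.0, 0.001, -0.002], [-0.001, -1.0, 0.002]]
ft_force: [1.1, 3.9, 8.1]
grip_width: 0.0001
```

Call:
servo_tool(rows=[0,0.0036,-0.008,0.0002,0,0,0,0,0.0052,-0.0071,0.0002,0,0,0,0,0.0065,-0.0059,0.0001,0,0,0])

```text
time_s: 9.55
position: [0.5719, -0.0907, 0.0843]
tool_rot: [[-0.002, 0.001, 1.0], [-1.0, 0.001, -0.002], [-0.001, -1.0, 0.001]]
ft_force: [-2.2, 4.6, 8.8]
grip_width: -0.0002
```

```bash
python3 - <<'E'
from h import *
s=env.observe();print(s['position'],s['ft_force'])
save('wrist','pics/w4.png')
E
```

```text
[ 0.57187653 -0.09068469  0.08431625] [-2.15066923  4.62688369  8.82605291]
```

View pics/w4.png

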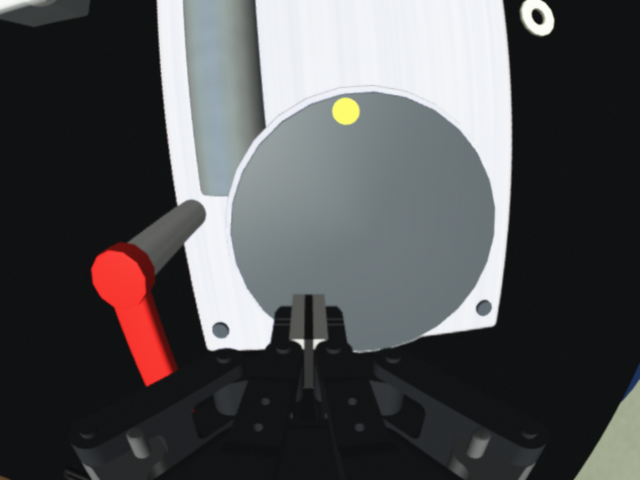

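Call:
servo_tool(rows=[0,0.0076,-0.0044,0.0001,0,0,0,0,0.0083,-0.0027,0.0001,0,0,0,0,0.0087,-0.0009,0.0001,0,0,0,0,0.0087,0.0009,0,0,0,0])

```text
time_s: 9.93
position: [0.6053, -0.0983, 0.0846]
tool_rot: [[-0.002, 0.0, 1.0], [-1.0, -0.0, -0.002], [0.0, -1.0, 0.0]]
ft_force: [-3.7, -0.5, 8.0]
grip_width: -0.0001
```

Call:
servo_tool(rows=[0,0.0083,0.0027,0,0,0,0,0,0.0076,0.0044,-0.0001,0,0,0,0,0.0065,0.0059,-0.0001,0,0,0,0,0.0052,0.0071,-0.0001,0,0,0,0,0.0036,0.008,-0.0002,0,0,0])

```text
time_s: 10.35
position: [0.6374, -0.0706, 0.0844]
tool_rot: [[-0.002, 0.003, 1.0], [-1.0, -0.002, -0.002], [0.002, -1.0, 0.003]]
ft_force: [-0.1, -3.4, 7.7]
grip_width: -0.0001
```

Now −18° → 42° (dirs 78…126), pressing down along the lean.

Call:
servo_tool(rows=[0,0.0018,0.0086,-0.0003,0,0,0,0,0,0.0088,-0.0003,0,0,0,0,-0.0018,0.0086,-0.0002,0,0,0,0,-0.0036,0.008,-0.0002,0,0,0,0,-0.0052,0.0071,-0.0002,0,0,0])

```text
time_s: 10.77
position: [0.6298, -0.0289, 0.0839]
tool_rot: [[-0.002, 0.007, 1.0], [-1.0, -0.001, -0.002], [0.001, -1.0, 0.007]]
ft_force: [5.2, -1.3, 8.0]
grip_width: -0.0002
```

Call:
servo_tool(rows=[0,-0.0065,0.0059,-0.0002,0,0,0,0,-0.0076,0.0044,-0.0002,0,0,0,0,-0.0083,0.0027,-0.0001,0,0,0,0,-0.0087,0.0009,-0.0001,0,0,0,0,-0.0087,-0.0009,0,0,0,0])

```text
time_s: 11.18
position: [0.5894, -0.0152, 0.0833]
tool_rot: [[-0.002, 0.007, 1.0], [-1.0, -0.0, -0.002], [0.0, -1.0, 0.007]]
ft_force: [4.0, 0.1, 9.9]
grip_width: 0.0
```

Call:
servo_tool(rows=[0,-0.0083,-0.0027,0,0,0,0,0,-0.0076,-0.0044,0.0001,0,0,0,0,-0.0065,-0.0059,0.0001,0,0,0,0,-0.0052,-0.0071,0.0001,0,0,0,0,-0.0036,-0.008,0.0002,0,0,0])

```text
time_s: 11.6
position: [0.5578, -0.0436, 0.0836]
tool_rot: [[-0.002, 0.005, 1.0], [-1.0, 0.0, -0.002], [-0.0, -1.0, 0.005]]
ft_force: [3.6, 2.8, 10.8]
grip_width: -0.0
```

Call:
servo_tool(rows=[0,-0.0018,-0.0086,0.0002,0,0,0,0,0,-0.0088,0.0002,0,0,0,0,0.0018,-0.0086,0.0002,0,0,0,0,0.0036,-0.008,0.0002,0,0,0,0,0.0052,-0.0071,0.0002,0,0,0])

```text
time_s: 12.02
position: [0.5656, -0.0847, 0.084]
tool_rot: [[-0.002, 0.001, 1.0], [-1.0, 0.001, -0.002], [-0.001, -1.0, 0.001]]
ft_force: [-1.1, 3.4, 9.5]
grip_width: 0.0001
```

Call:
servo_tool(rows=[0,0.0065,-0.0059,0.0002,0,0,0,0,0.0076,-0.0044,0.0001,0,0,0,0,0.0083,-0.0027,0.0001,0,0,0,0,0.0087,-0.0009,0.0001,0,0,0,0,0.0087,0.0009,0,0,0,0])

```text
time_s: 12.43
position: [0.6054, -0.0984, 0.0844]
tool_rot: [[-0.002, 0.0, 1.0], [-1.0, -0.0, -0.002], [0.0, -1.0, 0.0]]
ft_force: [-3.2, -0.2, 8.0]
grip_width: -0.0
```

```bash
python3 - <<'E'
from h import *
s=env.observe();print(s['position'],s['ft_force'])
save('wrist','pics/w5.png');save('top','pics/t5.png')
t=cv2.imread('pics/t5.png')
cv2.imwrite('pics/t5c.png',cv2.resize(t[195:295,180:340],None,fx=5,fy=5,interpolation=cv2.INTER_CUBIC))
for f,u,v in(('w4',346,111),):print
E
```

```text
[ 0.60539695 -0.09835648  0.08444038] [-3.18293636 -0.20875652  8.02174238]
```

View pics/w5.png

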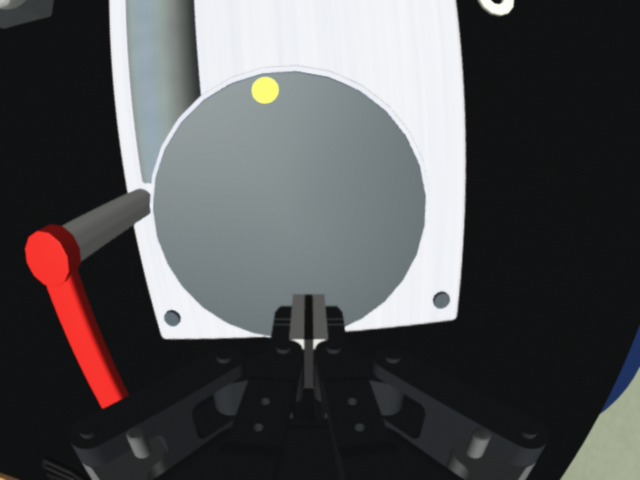

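View pics/t5c.png

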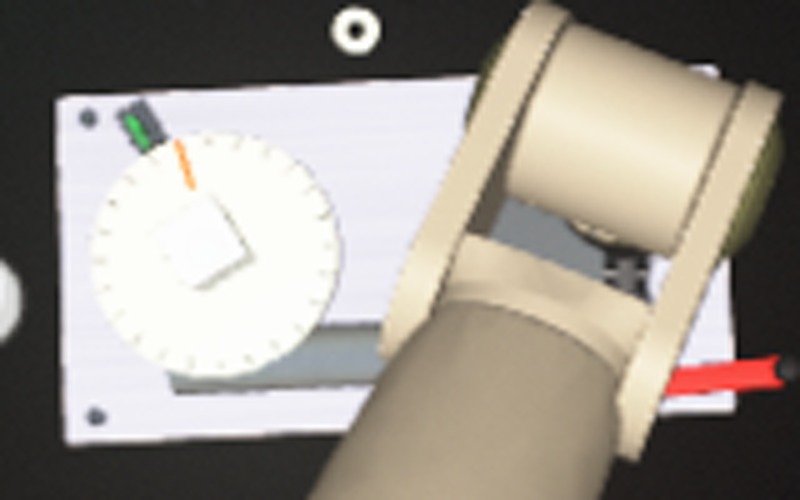

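```bash
python3 - <<'E'
from h import *
C=np.array([.5972,-.0565]);s=env.observe()
p=wonz(265,90,.084,s);print('w5 dot',p,np.degrees(np.arctan2(*(p[:2]-C)[::-1])),np.hypot(*(p[:2]-C)))
s2=dict(s);s2['position']=[.57188,-.09068,.0843]
p=wonz(346,111,.084,s2);print('w4 dot',p,np.degrees(np.arctan2(*(p[:2]-C)[::-1])),np.hypot(*(p[:2]-C)))
s2['position']=[.5989,-.0969,.105]
p=wonz(196,212,.085,s2);print('w3 dot',p,np.degrees(np.arctan2(*(p[:2]-C)[::-1])),np.hypot(*(p[:2]-C)))
T=lambda u,v:(180+(u+.5)/5-.5,195+(v+.5)/5-.5)
O=np.array([.5803,.1433])
for n,q in(('m0o',(210,138)),('m0i',(211,184)),('m5o',(178,142)),('m5i',(192,187))):
    p=onz('top',*T(*q),.055)[:2]-O;print(n,np.arctan2(p[1],p[0]))
E
```

```text
w5 dot [ 0.59138818 -0.00515998  0.084     ] 96.45852745503127 0.05166793328805178
w4 dot [ 0.58716144 -0.00588429  0.084     ] 101.21783648257342 0.05160157995072025
w3 dot [ 0.54816186 -0.05612968  0.085     ] 179.56732691672465 0.04903954237353731
m0o 0.08241182548166505
m0i 0.09314317206583404
m5o 0.35387387387334174
m5i 0.3616528924023676
```

Call:
servo_tool(rows=[0,0.0083,0.0027,0,0,0,0,0,0.0076,0.0044,-0.0001,0,0,0,0,0.0065,0.0059,-0.0001,0,0,0,0,0.0052,0.0071,-0.0002,0,0,0,0,0.0036,0.008,-0.0003,0,0,0])

```text
time_s: 12.95
position: [0.6376, -0.0707, 0.0841]
tool_rot: [[-0.002, 0.003, 1.0], [-1.0, -0.002, -0.002], [0.002, -1.0, 0.003]]
ft_force: [-0.5, -3.7, 10.2]
grip_width: 0.0005
```

Call:
servo_tool(rows=[0,0.0018,0.0086,-0.0003,0,0,0,0,0,0.0088,-0.0003,0,0,0,0,-0.0018,0.0086,-0.0002,0,0,0,0,-0.0036,0.008,-0.0002,0,0,0,0,-0.0052,0.0071,-0.0002,0,0,0])

```text
time_s: 13.37
position: [0.63, -0.0289, 0.0837]
tool_rot: [[-0.002, 0.008, 1.0], [-1.0, -0.002, -0.002], [0.002, -1.0, 0.008]]
ft_force: [4.9, -1.2, 10.4]
grip_width: -0.0001
```

Call:
servo_tool(rows=[0,-0.0065,0.0059,-0.0001,0,0,0,0,-0.0076,0.0044,-0.0001,0,0,0,0,-0.0083,0.0027,-0.0001,0,0,0,0,-0.0087,0.0009,0,0,0,0,0,-0.0087,-0.0009,0,0,0,0])

```text
time_s: 13.78
position: [0.5895, -0.0152, 0.0832]
tool_rot: [[-0.001, 0.007, 1.0], [-1.0, -0.0, -0.001], [0.0, -1.0, 0.007]]
ft_force: [4.4, 0.1, 11.2]
grip_width: -0.0
```

Call:
servo_tool(rows=[0,-0.0083,-0.0027,0,0,0,0,0,-0.0076,-0.0044,0.0001,0,0,0,0,-0.0065,-0.0059,0.0001,0,0,0,0,-0.0052,-0.0071,0.0002,0,0,0,0,-0.0036,-0.008,0.0002,0,0,0])

```text
time_s: 14.2
position: [0.5578, -0.0436, 0.0835]
tool_rot: [[-0.002, 0.005, 1.0], [-1.0, 0.0, -0.002], [-0.0, -1.0, 0.005]]
ft_force: [3.6, 3.6, 10.1]
grip_width: 0.0
```

Call:
servo_tool(rows=[0,-0.0018,-0.0086,0.0002,0,0,0,0,0,-0.0088,0.0002,0,0,0,0,0.0018,-0.0086,0.0002,0,0,0,0,0.0036,-0.008,0.0002,0,0,0,0,0.0052,-0.0071,0.0002,0,0,0])

```text
time_s: 14.62
position: [0.5656, -0.0847, 0.084]
tool_rot: [[-0.002, 0.001, 1.0], [-1.0, 0.001, -0.002], [-0.001, -1.0, 0.001]]
ft_force: [-2.4, 3.2, 10.0]
grip_width: 0.0007
```

Call:
servo_tool(rows=[0,0.0065,-0.0059,0.0002,0,0,0,0,0.0076,-0.0044,0.0001,0,0,0,0,0.0083,-0.0027,0.0001,0,0,0,0,0.0087,-0.0009,0.0001,0,0,0,0,0.0087,0.0009,0,0,0,0])

```text
time_s: 15.03
position: [0.6054, -0.0983, 0.0844]
tool_rot: [[-0.002, 0.001, 1.0], [-1.0, -0.0, -0.002], [0.0, -1.0, 0.001]]
ft_force: [-3.3, 0.1, 10.6]
grip_width: 0.0001
```

Call:
servo_tool(rows=[0,0.0083,0.0027,0,0,0,0,0,0.0076,0.0044,-0.0001,0,0,0,0,0.0065,0.0059,-0.0001,0,0,0,0,0.0052,0.0071,-0.0002,0,0,0,0,0.0036,0.008,-0.0002,0,0,0])

```text
time_s: 15.45
position: [0.6376, -0.0707, 0.0842]
tool_rot: [[-0.003, 0.003, 1.0], [-1.0, -0.002, -0.003], [0.002, -1.0, 0.003]]
ft_force: [0.6, -3.6, 10.1]
grip_width: -0.0
```

Call:
servo_tool(rows=[0,0.0018,0.0086,-0.0003,0,0,0,0,0,0.0088,-0.0003,0,0,0,0,-0.0018,0.0086,-0.0002,0,0,0,0,-0.0036,0.008,-0.0002,0,0,0,0,-0.0052,0.0071,-0.0002,0,0,0])

```text
time_s: 15.87
position: [0.63, -0.0289, 0.0836]
tool_rot: [[-0.002, 0.008, 1.0], [-1.0, -0.002, -0.002], [0.002, -1.0, 0.008]]
ft_force: [4.7, -0.7, 10.1]
grip_width: 0.0
```

```bash
python3 - <<'E'
from h import *
s=env.observe();print(s['position'],s['tool_rot'],s['ft_force'])
save('wrist','pics/w6.png');save('scene','pics/s6.png');save('top','pics/t6.png')
E
```

```text
[ 0.63004585 -0.02888415  0.0836488 ] [[-0.0020011   0.00803973  0.99996568]
 [-0.99999684 -0.0015368  -0.00198881]
 [ 0.00152076 -0.9999665   0.00804278]] [ 4.7377135  -0.68944044 10.05308338]
```

View pics/w6.png

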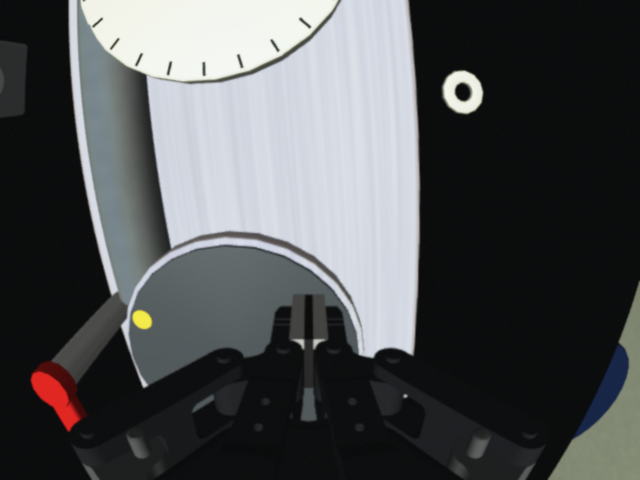

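```bash
python3 - <<'E'
from h import *
C=np.array([.5972,-.0565]);s=env.observe()
p=wonz(142,320,.085,s);print('dot',p,np.degrees(np.arctan2(*(p[:2]-C)[::-1])))
t=cv2.imread('pics/t6.png')
cv2.imwrite('pics/t6c.png',cv2.resize(t[205:285,180:270],None,fx=8,fy=7.5,interpolation=cv2.INTER_CUBIC)[:600])
t=cv2.imread('pics/s6.png')
cv2.imwrite('pics/s6c.png',cv2.resize(t[270:360,370:460],None,fx=6,fy=6,interpolation=cv2.INTER_CUBIC))
E
```

```text
dot [ 0.55190713 -0.03311772  0.085     ] 152.69512028217636
```

View pics/s6c.png

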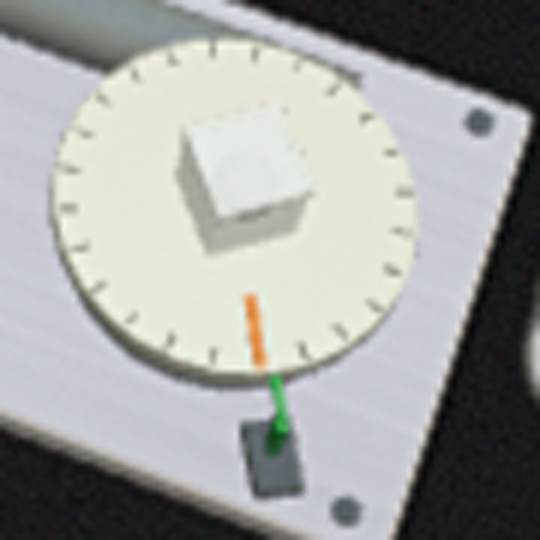

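Call:
servo_tool(rows=[0,0,0,0.012,0,0,0,0,-0.005,0.008,0.03,0,0,0,0,-0.005,0.013,0.03,0,0,0,0,-0.005,0.015,0.03,0,0,0,0,-0.005,0.015,0.03,0,0,0,0,-0.005,0.01,0.03,0,0,0,0,0,0,0,0,0,0,0,0,0,0,0,0,0,0,0,0,0,0,0,0])

```text
time_s: 16.77
position: [0.6021, 0.0322, 0.2424]
tool_rot: [[-0.002, -0.002, 1.0], [-1.0, 0.0, -0.002], [-0.0, -1.0, -0.002]]
ft_force: [-0.2, -0.3, -0.8]
grip_width: -0.0003
```

```bash
python3 - <<'E'
from h import *
s=env.observe();print(s['position'],s['tool_rot'],s['ft_force'],s['qvel'])
save('wrist','pics/w7.png')
E
```

```text
[0.60209927 0.03223194 0.2423861 ] [[-1.97075733e-03 -1.97909265e-03  9.99996100e-01]
 [-9.99997949e-01  4.71366052e-04 -1.96982809e-03]
 [-4.67465742e-04 -9.99997931e-01 -1.98001754e-03]] [-0.21905625 -0.33548867 -0.83977447] [-0.54277747  0.9718263   0.63140404 -0.01925326  0.07784494 -0.06592327]
```

View pics/w7.png

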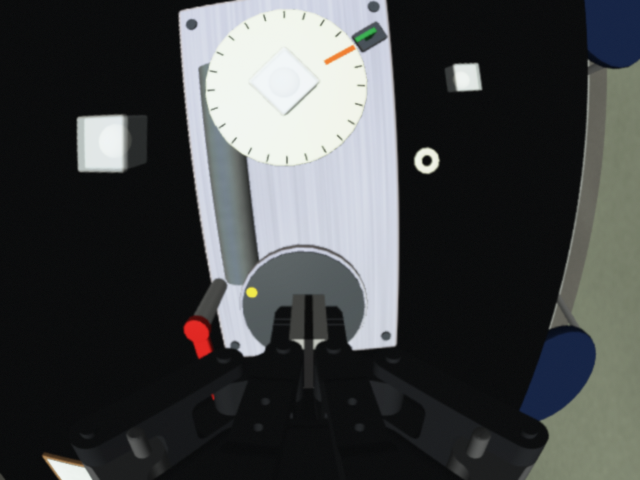

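```bash
cat >> h.py <<'E'
def meas(im,s,zf=.058):
    g=im.astype(int);r,gg,b=g[...,0],g[...,1],g[...,2]
    out={}
    for n,m,z in(('mark',(r>190)&(gg>60)&(gg<190)&(b<130)&(r-b>90)&(r-gg>35),.055),('flag',(gg-r>50)&(gg-b>30),zf)):
        m=m.astype(np.uint8);m[280:]=0;m[:,:230]=0;m[:,480:]=0
        k,l,st,ce=cv2.connectedComponentsWithStats(m,connectivity=8)
        i=1+np.argmax(st[1:,4]);v,u=np.nonzero(l==i)
        P=np.array([wonz(a,c,z,s)[:2] for a,c in zip(u,v)]);out[n]=P
    w=((g.min(2)>215)&(np.abs(r-b)<60)).astype(np.uint8)
    return out
def circ(P):
    A=np.c_[2*P,np.ones(len(P))];x=np.linalg.lstsq(A,(P**2).sum(1),rcond=None)[0];return x[:2],np.sqrt(x[2]+x[:2]@x[:2])
def axis(P,d):
    c=P.mean(0);U,S,V=np.linalg.svd(P-c);v=V[0];v=v*np.sign(v@d);return c,np.arctan2(v[1],v[0]),((P-c)@v).min(),((P-c)@v).max()
E
python3 - <<'E'
from h import *
im=np.load('pics/w7.npy');s=env.observe()
o=meas(im,s)
E=[(206,86),(366,88),(284,9),(286,166),(230,31),(340,31),(228,142),(345,141)]
C,R=circ(np.array([wonz(u,v,.055,s)[:2] for u,v in E]));print('table',C,R)
for n in o:
    P=o[n];c,a,l0,l1=axis(P,[1,.5]);d=c-C;q=np.hypot(*(P-C).T);print(n,len(P),c,'line',a,'radial',np.arctan2(d[1],d[0]),q.min(),q.max())
cv2.imwrite('pics/w7c.png',cv2.resize(im[0:180,190:400,::-1],None,fx=3.3,fy=3.3,interpolation=cv2.INTER_CUBIC))
E
```

```text
table [0.58235867 0.1432209 ] 0.07076045532156323
mark 157 [0.62980761 0.17222199] line 0.5382249466058231 radial 0.5486187220410298 0.041013234426998744 0.07001107743632902
flag 131 [0.65220645 0.19099878] line 0.5779041477124505 radial 0.5999262511399459 0.07364914198862284 0.09501810366038266
```

View pics/w7c.png

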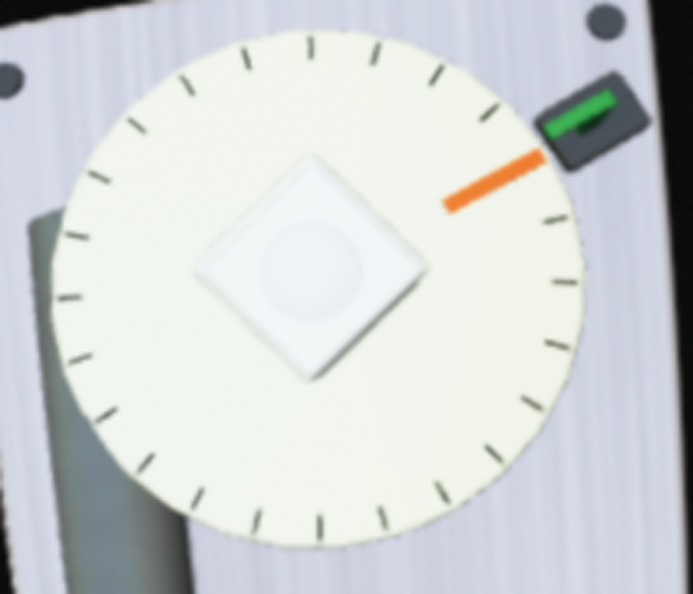

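```bash
cat >> h.py <<'E'
def gap(im,s,C,z=.058):
    o=meas(im,s,z);f=lambda P,a,b:[np.arctan2(*((P-C)[::1].T)[::-1])[(q:=np.hypot(*(P-C).T))>=a][q[q>=a]<=b].mean()]
    M=f(o['mark'],.064,.08);F=f(o['flag'],.06,.080);return M,F,F[0]-M[0]
E
python3 - <<'E'
from h import *
im=np.load('pics/w7.npy');s=env.observe()
for C in([.5824,.1432],[.5810,.1432],[.5824,.1425]):
  for z in(.055,.058,.061): print(C,z,gap(im,s,np.array(C),z))
E
```

```text
[0.5824, 0.1432] 0.055 ([np.float64(0.5479866056212186)], [np.float64(0.6080526355861159)], np.float64(0.060066029964897294))
[0.5824, 0.1432] 0.058 ([np.float64(0.5479866056212186)], [np.float64(0.6030716254459721)], np.float64(0.055085019824753556))
[0.5824, 0.1432] 0.061 ([np.float64(0.5479866056212186)], [np.float64(0.5983318379549278)], np.float64(0.050345232333709244))
[0.581, 0.1432] 0.055 ([np.float64(0.537683850687514)], [np.float64(0.5976052159336585)], np.float64(0.05992136524614444))
[0.581, 0.1432] 0.058 ([np.float64(0.537683850687514)], [np.float64(0.5929618162374545)], np.float64(0.055277965549940467))
[0.581, 0.1432] 0.061 ([np.float64(0.537683850687514)], [np.float64(0.5884651857136034)], np.float64(0.05078133502608939))
[0.5824, 0.1425] 0.055 ([np.float64(0.5571562936354079)], [np.float64(0.6150317053166363)], np.float64(0.05787541168122845))
[0.5824, 0.1425] 0.058 ([np.float64(0.5571562936354079)], [np.float64(0.6106110242550473)], np.float64(0.05345473061963946))
[0.5824, 0.1425] 0.061 ([np.float64(0.5571562936354079)], [np.float64(0.6063316910831782)], np.float64(0.04917539744777033))
```

Call:
servo_tool(rows=[0,0.005,-0.01,-0.03,0,0,0,0,0.005,-0.015,-0.03,0,0,0,0,0.005,-0.015,-0.03,0,0,0,0,0.005,-0.013,-0.03,0,0,0,0,0.005,-0.008,-0.025,0,0,0,0,0,0,-0.01,0,0,0,0,0,0,-0.003,0,0,0,0,0,0,0,0,0,0,0,0,0,-0.0015,0,0,0,0,0,0,0,0,0,0])

```text
time_s: 17.65
position: [0.6275, -0.0287, 0.0845]
tool_rot: [[-0.002, 0.001, 1.0], [-1.0, -0.0, -0.002], [0.0, -1.0, 0.001]]
ft_force: [-0.8, -2.1, 1.9]
grip_width: 0.0001
```

Call:
servo_tool(rows=[0,0.001,0,-0.0006,0,0,0,0,0.001,0,-0.0005,0,0,0,0,0,0,0,0,0,0])

```text
time_s: 17.9
position: [0.629, -0.0285, 0.0836]
tool_rot: [[-0.002, -0.001, 1.0], [-1.0, 0.0, -0.002], [-0.0, -1.0, -0.001]]
ft_force: [-4.9, -0.4, 9.4]
grip_width: -0.0001
```

Call:
servo_tool(rows=[0,-0.0065,0.0059,-0.0002,0,0,0,0,-0.0076,0.0044,-0.0002,0,0,0,0,-0.0083,0.0027,-0.0001,0,0,0,0,-0.0087,0.0009,-0.0001,0,0,0,0,-0.0087,-0.0009,0,0,0,0])

```text
time_s: 18.32
position: [0.5912, -0.015, 0.0839]
tool_rot: [[-0.001, 0.006, 1.0], [-1.0, 0.0, -0.001], [-0.0, -1.0, 0.006]]
ft_force: [3.6, 0.7, 7.0]
grip_width: 0.0001
```

Call:
servo_tool(rows=[0,-0.0083,-0.0027,-0.0001,0,0,0,0,-0.0076,-0.0044,0,0,0,0,0,-0.0065,-0.0059,0.0001,0,0,0,0,-0.0052,-0.0071,0.0001,0,0,0,0,-0.0036,-0.008,0.0002,0,0,0])

```text
time_s: 18.73
position: [0.5595, -0.0433, 0.0841]
tool_rot: [[-0.002, 0.005, 1.0], [-1.0, 0.0, -0.002], [-0.0, -1.0, 0.005]]
ft_force: [2.5, 2.8, 7.5]
grip_width: 0.0002
```

```bash
python3 - <<'E'
from h import *
save('wrist','pics/w8.png');save('scene','pics/s8.png')
E
```

```text
(no output)
```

View pics/w8.png

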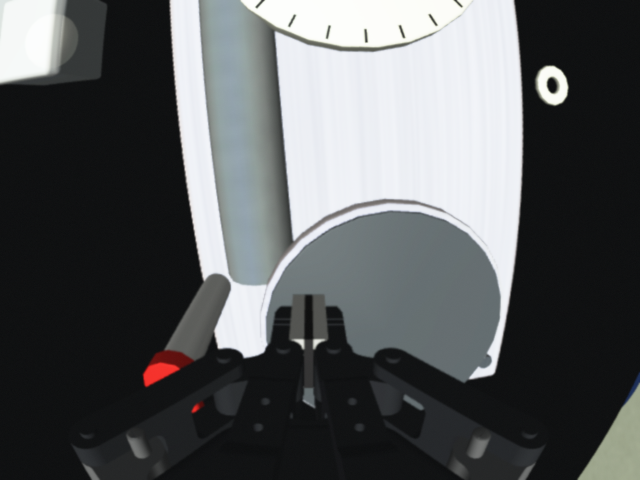

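Call:
servo_tool(rows=[0,-0.0018,-0.0086,0.0001,0,0,0,0,0,-0.0088,0.0001,0,0,0,0,0,0,0,0,0,0,0,0,0,0.01,0,0,0,0,0.008,0.018,0.03,0,0,0,0,0.009,0.02,0.03,0,0,0,0,0.009,0.02,0.03,0,0,0,0,0.009,0.02,0.03,0,0,0,0,0.009,0.015,0.03,0,0,0,0,0,0,0,0,0,0])

```text
time_s: 19.67
position: [0.603, 0.0346, 0.2495]
tool_rot: [[0.001, 0.011, 1.0], [-1.0, -0.0, 0.001], [0.0, -1.0, 0.011]]
ft_force: [0.4, -0.2, 0.8]
grip_width: 0.0001
```

Call:
servo_tool(rows=[0,0,0,0,0,0,0,0,0,0,0,0,0,0])

```text
time_s: 19.83
position: [0.6, 0.0318, 0.2421]
tool_rot: [[-0.002, -0.002, 1.0], [-1.0, 0.0, -0.002], [-0.0, -1.0, -0.002]]
ft_force: [-0.8, 0.2, -0.6]
grip_width: -0.0001
```

```bash
python3 - <<'E'
from h import *
s=env.observe();print(s['position'],s['time_s'])
im=save('wrist','pics/w9.png')
for C in([.5824,.1432],[.5810,.1432]):
  for z in(.055,.058,.061): print(C,z,gap(im,s,np.array(C),z))
cv2.imwrite('pics/w9c.png',cv2.resize(im[0:220,190:410,::-1],None,fx=2.7,fy=2.7,interpolation=cv2.INTER_CUBIC))
E
```

```text
[0.60003841 0.03181928 0.24211067] 19.8333
[0.5824, 0.1432] 0.055 ([np.float64(0.6088922874370751)], [np.float64(0.6087340692124368)], np.float64(-0.00015821822463835122))
[0.5824, 0.1432] 0.058 ([np.float64(0.6088922874370751)], [np.float64(0.604664818727881)], np.float64(-0.004227468709194104))
[0.5824, 0.1432] 0.061 ([np.float64(0.6088922874370751)], [np.float64(0.6006830200864669)], np.float64(-0.00820926735060823))
[0.581, 0.1432] 0.055 ([np.float64(0.596428001558983)], [np.float64(0.598675345043811)], np.float64(0.002247343484828024))
[0.581, 0.1432] 0.058 ([np.float64(0.596428001558983)], [np.float64(0.5938491567262829)], np.float64(-0.0025788448327001))
[0.581, 0.1432] 0.061 ([np.float64(0.596428001558983)], [np.float64(0.5901382510696986)], np.float64(-0.006289750489284374))
```

View pics/w9.png

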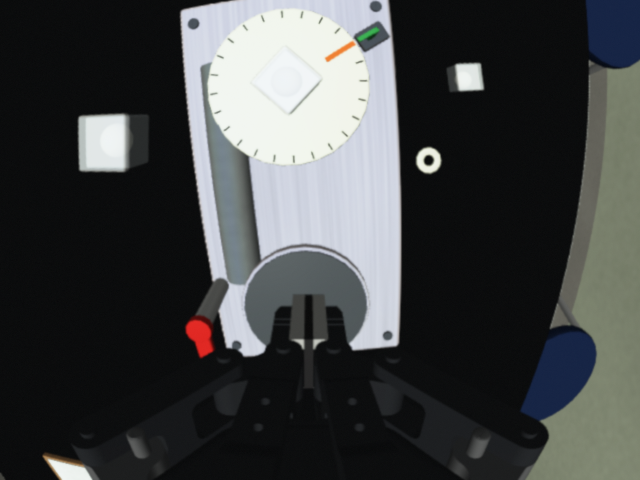

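View pics/w9c.png

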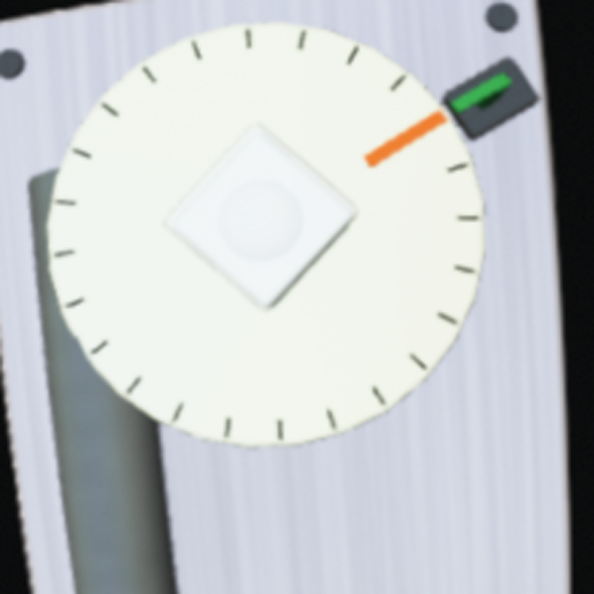

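```bash
python3 - <<'E'
from h import *
for n in('top','scene'):
    im=save(n,'pics/%s9.png'%n[0])
    g=im.astype(int);r,gg,b=g[...,0],g[...,1],g[...,2]
    p0=proj(n,[.645,.185,.056]);Y,X=np.mgrid[:480,:640];near=np.hypot(X-p0[0],Y-p0[1])<22
    for C in ([.5803,.1433],[.5824,.1430]):
      C=np.array(C);res={}
      for k,m,z in(('mark',(r-b>60)&(r-gg>30),.055),('flag',(gg-r>40)&(gg-b>20),.058)):
        v,u=np.nonzero(m&near);w=(np.abs(g[v,u,0]-g[v,u,2]) if k=='mark' else g[v,u,1]-g[v,u,0]).astype(float)
        P=np.array([onz(n,a,c,z)[:2] for a,c in zip(u,v)])-C;q=np.hypot(*P.T);a=np.arctan2(P[:,1],P[:,0])
        res[k]=(a*w).sum()/w.sum();print(n,k,len(P),round(res[k],4),q.min().round(4),q.max().round(4))
      print('gap',res['flag']-res['mark'])
t=cv2.imread('pics/s9.png');cv2.imwrite('pics/s9c.png',cv2.resize(t[290:360,380:450],None,fx=8,fy=8,interpolation=cv2.INTER_CUBIC))
E
```

```text
top mark 7 0.6163 0.043 0.0512Traceback (most recent call last):
  File "<stdin>", line 10, in <module>
ValueError: operands could not be broadcast together with shapes (0,) (2,)
```

```bash
python3 - <<'E'
from h import *
n='scene'
im=save(n,'pics/s9.png')
g=im.astype(int);r,gg,b=g[...,0],g[...,1],g[...,2]
p0=proj(n,[.645,.185,.056]);Y,X=np.mgrid[:480,:640];near=np.hypot(X-p0[0],Y-p0[1])<22
for C in ([.5803,.1433],[.5824,.1430],[.5835,.1425]):
      C=np.array(C);res={}
      for k,m,z in(('mark',(r-b>60)&(r-gg>30),.055),('flag',(gg-r>40)&(gg-b>20),.058)):
        v,u=np.nonzero(m&near)
        w=(np.abs(g[v,u,0]-g[v,u,2]) if k=='mark' else g[v,u,1]-g[v,u,0]).astype(float)
        P=np.array([onz(n,a,c,z)[:2] for a,c in zip(u,v)]).reshape(-1,2)-C;q=np.hypot(*P.T);a=np.arctan2(P[:,1],P[:,0])
        i=(q<.085)
        res[k]=(a*w)[i].sum()/w[i].sum();print(n,k,len(P),round(res[k],4),q.min().round(4),q.max().round(4))
      print('gap',res['flag']-res['mark'])
t=cv2.imread('pics/s9.png');cv2.imwrite('pics/s9c.png',cv2.resize(t[290:360,380:450],None,fx=8,fy=8,interpolation=cv2.INTER_CUBIC))
E
```

```text
scene mark 26 0.5537 0.0414 0.0687
scene flag 28 0.5621 0.0746 0.1054
gap 0.008425782377484481
scene mark 26 0.5796 0.0398 0.0671
scene flag 28 0.5797 0.073 0.1038
gap 0.00014395582432691345
scene mark 26 0.5993 0.0391 0.0665
scene flag 28 0.5938 0.0724 0.1031
gap -0.005497718617459291
```

View pics/s9c.png

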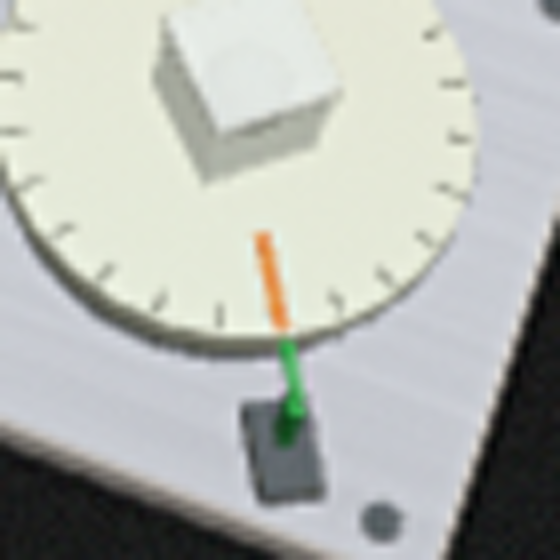

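Call:
servo_tool(rows=[0,-0.0108,-0.0223,-0.003,0,0,-7,0,-0.0108,-0.0223,-0.003,0,0,-7,0,-0.0108,-0.0223,-0.003,0,0,-7,0,-0.0108,-0.0223,-0.003,0,0,-7,0,-0.0108,-0.0223,-0.003,0,0,-7,0,-0.0108,-0.0223,-0.003,0,0,-7,0,-0.0108,-0.0223,-0.003,0,0,-7,0,-0.0108,-0.0223,-0.003,0,0,-7,0,-0.0108,-0.0223,-0.003,0,0,-7,0,-0.0108,-0.0223,-0.003,0,0,-7])

```text
time_s: 20.82
position: [0.4914, -0.1925, 0.2121]
tool_rot: [[-0.943, -0.001, 0.334], [-0.334, 0.001, -0.943], [0.001, -1.0, -0.001]]
ft_force: [0.1, -0.4, 0.0]
grip_width: -0.0001
```

Call:
servo_tool(rows=[0,0,0,-0.006,0,0,-6,0,0,0,-0.006,0,0,-6,0,0,0,0,0,0,0,0,0,0,0,0,0,0])

```text
time_s: 21.15
position: [0.4922, -0.1914, 0.2004]
tool_rot: [[-0.99, -0.001, 0.14], [-0.14, 0.001, -0.99], [0.001, -1.0, -0.001]]
ft_force: [0.3, -0.4, 1.2]
grip_width: -0.0001
```

```bash
python3 - <<'E'
from h import *
s=env.observe();print(s['position'],s['tool_rot'])
save('wrist','pics/w10.png')
im=save('top','pics/t10.png');cv2.imwrite('pics/t10c.png',cv2.resize(im[195:295,180:340,::-1],None,fx=5,fy=5,interpolation=cv2.INTER_CUBIC))
E
```

```text
[ 0.49224242 -0.19144004  0.2003805 ] [[-9.90213775e-01 -1.32716281e-03  1.39552566e-01]
 [-1.39553850e-01  9.28783006e-04 -9.90214048e-01]
 [ 1.18456120e-03 -9.99998688e-01 -1.10490441e-03]]
```

View pics/w10.png

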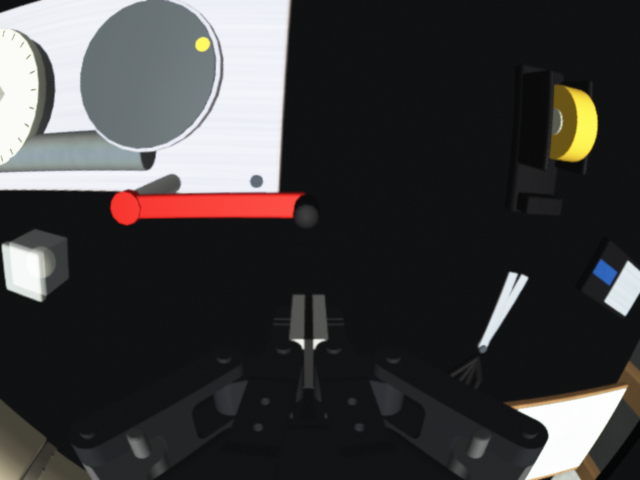

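View pics/t10c.png

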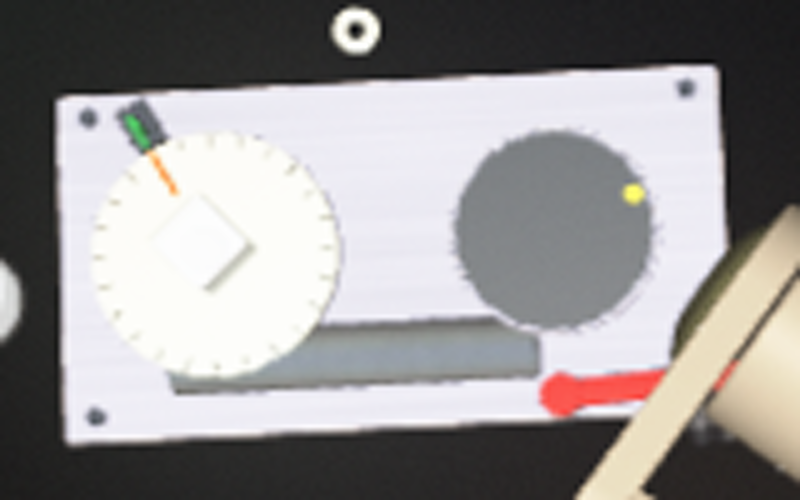

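```bash
python3 - <<'E'
from h import *
n='top'
im=np.load('pics/t10.npy')
C=np.array([.5972,-.0565])
T=lambda u,v:(180+(u+.5)/5-.5,195+(v+.5)/5-.5)
for z in(.085,):
  p=onz('top',*T(633,193),z)[:2];c=onz('top',*T(554,229),z)[:2]
  for c in(c,C):print('dot',p,np.degrees(np.arctan2(*(p-c)[::-1])),np.hypot(*(p-c)))
s=env.observe();p=wonz(203,44,.085,s);print('wdot',p,np.degrees(np.arctan2(*(p[:2]-C)[::-1])),np.hypot(*(p[:2]-C)))
big=cv2.resize(im[195:260,180:260],None,fx=8,fy=8,interpolation=cv2.INTER_CUBIC).astype(int)
r,g,b=big[...,0],big[...,1],big[...,2]
U=lambda u,v:(180+(u+.5)/8-.5,195+(v+.5)/8-.5)
for O in([.5803,.1433],[.5813,.1429],[.5824,.1432]):
  O=np.array(O);res={}
  for k,m,z in(('mark',(r-b>70)&(r-g>35),.055),('flag',(g-r>45)&(g-b>20),.058)):
    kk,l,st,_=cv2.connectedComponentsWithStats(m.astype(np.uint8));i=1+np.argmax(st[1:,4]);v,u=np.nonzero(l==i)
    P=np.array([onz(n,*U(a,c),z)[:2] for a,c in zip(u,v)]);c,ang,_,_=axis(P,[1,.5]);d=P-O;res[k]=np.arctan2(d[:,1],d[:,0]).mean();q=np.hypot(*d.T)
    print(k,len(P),res[k].round(4),'line',ang.round(4),q.min().round(4),q.max().round(4))
  print('gap',res['flag']-res['mark'])
# knob in wrist
for q in((306,217),):print('knob',wonz(*q,.139,s))
print('post',wonz(126,208,.113,s))
E
```

```text
dot [ 0.6181788  -0.09939195] -63.874105514841624 0.04940425149280907
dot [ 0.6181788  -0.09939195] -63.93636755461204 0.04774756385888421
wdot [ 0.6201757  -0.09966074  0.085     ] -61.9723476641628 0.04889511824769754
mark 912 0.5988 line 0.5923 0.0427 0.0726
flag 1040 0.5907 line 0.5874 0.074 0.0966
gap -0.008075952682958243
mark 912 0.615 line 0.5923 0.0421 0.072Traceback (most recent call last):
  File "<stdin>", line 17, in <module>
  File "h.py", line 10, in onz
    c,d=ray(n,u,v); return c+d*(z-c[2])/d[2]
        ~~~^^^^^^^
  File "h.py", line 6, in ray
    m=env.camera_model(n);K=np.array(m['camera_matrix']);R=np.array(m['R']);t=np.array(m['t'])
ValueError: time passes only in moves, steps and waits
```

```bash
python3 - <<'E'
from h import *
s=env.observe()
k=wonz(306,216,.139,s);c=wonz(126,208,.113,s)
print('knob',k,'post',c,np.hypot(*(k-c)[:2]),np.arctan2(*(k-c)[1::-1]))
c=np.array([.5016,-.0637]);th=.0762;prev=None
for g in [1.5,1.4,1.2,1.0,.8,.6,.4,.2,0]:
    a=th-g;kk=c+.125*np.array([np.cos(a),np.sin(a)]);p=kk-.019*np.array([-np.sin(a),np.cos(a)])
    print(g,p,None if prev is None else p-prev);prev=p
E
```

```text
knob [ 0.52050874 -0.18634038  0.139     ] post [ 0.50310718 -0.06300191  0.113     ] 0.12455999272086783 -1.430633608146571
1.5 [ 0.50111335 -0.19013482] None
1.4 [ 0.5137382  -0.18955175] [0.01262485 0.00058306]
1.2 [ 0.53849912 -0.18463161] [0.02476093 0.00492014]
1.0 [ 0.561789   -0.17489031] [0.02328988 0.00974131]
0.8 [ 0.58267933 -0.16071619] [0.02089033 0.01417411]
0.6 [ 0.60033729 -0.14267435] [0.01765795 0.01804184]
0.4 [ 0.6140589  -0.12148405] [0.01372161 0.0211903 ]
0.2 [ 0.62329712 -0.09799009] [0.00923823 0.02349397]
0 [ 0.62768367 -0.07312908] [0.00438655 0.024861  ]
```

Call:
servo_tool(rows=[0,0,0,-0.022,0,0,0,0,0,0,-0.025,0,0,0,0,0,0,-0.02,0,0,0,0,0,0,-0.01,0,0,0,0,0,0,0,0,0,0,0,0,0,0,0,0,0])

```text
time_s: 21.75
position: [0.4929, -0.1913, 0.1242]
tool_rot: [[-0.99, -0.0, 0.139], [-0.139, 0.0, -0.99], [0.0, -1.0, -0.0]]
ft_force: [-0.1, -0.1, 1.2]
grip_width: -0.0001
```

Call:
servo_tool(rows=[0,0.0108,0.001,0,0,0,3,0,0.0108,0.001,0,0,0,3,0,0.0124,0.0025,0,0,0,5.7,0,0.0124,0.0025,0,0,0,5.7,0,0.0116,0.0049,0,0,0,5.7,0,0.0116,0.0049,0,0,0,5.7,0,0.0104,0.0071,0,0,0,5.7,0,0.0104,0.0071,0,0,0,5.7])

```text
time_s: 22.42
position: [0.584, -0.1604, 0.1254]
tool_rot: [[-0.664, 0.002, 0.748], [-0.748, -0.001, -0.664], [-0.0, -1.0, 0.002]]
ft_force: [-1.3, -0.3, -0.2]
grip_width: -0.0003
```

Call:
servo_tool(rows=[0,0.0088,0.009,0,0,0,5.7,0,0.0088,0.009,0,0,0,5.7,0,0.0069,0.0106,0,0,0,5.7,0,0.0069,0.0106,0,0,0,5.7,0,0.0046,0.0117,0,0,0,5.7,0,0.0046,0.0117,0,0,0,5.7,0,0,0,0,0,0,0])

```text
time_s: 23.0
position: [0.6247, -0.0961, 0.1254]
tool_rot: [[-0.128, 0.002, 0.992], [-0.992, -0.0, -0.128], [0.0, -1.0, 0.002]]
ft_force: [-1.0, -1.1, 0.6]
grip_width: -0.0001
```

```bash
python3 - <<'E'
from h import *
s=env.observe();print(s['position'],s['tool_rot'][:,0],s['ft_force'])
save('wrist','pics/w11.png')
E
```

```text
[ 0.62466406 -0.09607506  0.12537284] [-1.27981189e-01 -9.91776586e-01  1.35873850e-04] [-1.03919513 -1.05565079  0.56240094]
```

View pics/w11.png

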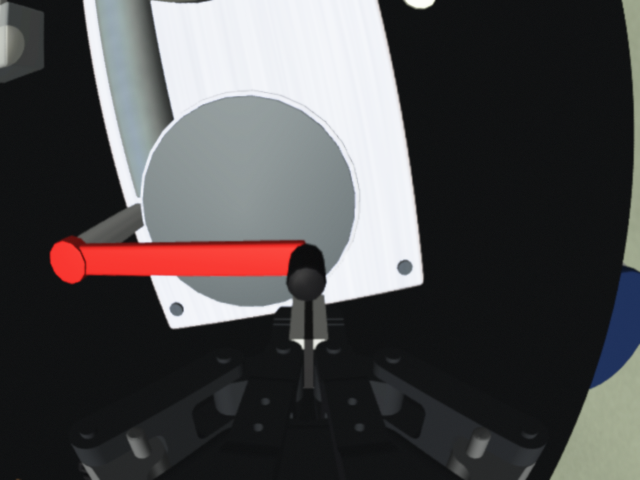

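```bash
python3 - <<'E'
from h import *
s=env.observe()
k=wonz(306,285,.139,s);c=wonz(70,262,.113,s)
print('knob',k,'post',c,np.hypot(*(k-c)[:2]),.0762-np.arctan2(*(k-c)[1::-1]))
print(.0762-np.arctan2(k[1]+.0637,k[0]-.5016))
E
```

```text
knob [ 0.62712087 -0.07677634  0.139     ] post [ 0.50478255 -0.06314481  0.113     ] 0.12309542346651847 0.1871671153693346
0.18000215971127564
```

Call:
servo_tool(rows=[0,0.0015,0.0115,0,0,0,5,0,0.001,0.0115,0,0,0,5,0,0,0,0,0,0,0])

```text
time_s: 23.3
position: [0.6264, -0.074, 0.1248]
tool_rot: [[0.041, 0.001, 0.999], [-0.999, -0.0, 0.041], [0.0, -1.0, 0.001]]
ft_force: [-0.1, -0.3, -0.3]
grip_width: -0.0001
```

Call:
servo_tool(rows=[0,0,-0.015,0,0,0,0,0,0,-0.02,0.02,0,0,0,0,0,-0.01,0.03,0,0,0,0,0,0,0.03,0,0,0,0,0,0,0.03,0,0,0,0,0,0,0,0,0,0,0,0,0,0,0,0,0])

```text
time_s: 23.88
position: [0.6263, -0.1217, 0.2358]
tool_rot: [[0.035, 0.004, 0.999], [-0.999, -0.002, 0.035], [0.002, -1.0, 0.003]]
ft_force: [-0.1, -0.8, -0.5]
grip_width: -0.0001
```

```bash
python3 - <<'E'
from h import *
s=env.observe();print(s['position'],s['time_s'])
save('wrist','pics/w12.png')
E
```

```text
[ 0.62630061 -0.12168397  0.23577907] 23.8833
```

View pics/w12.png

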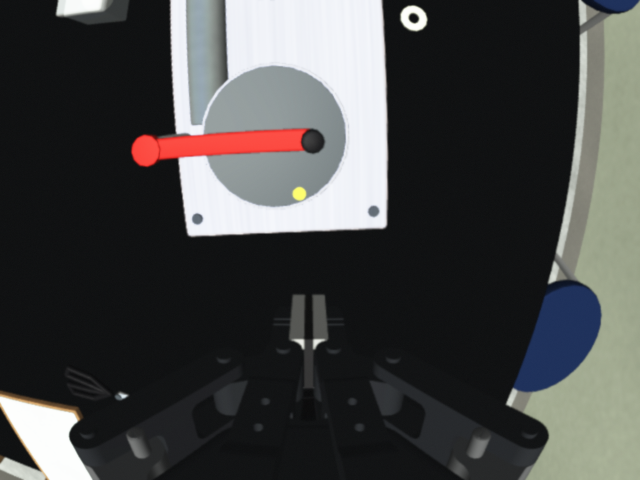

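```bash
python3 - <<'E'
from h import *
s=env.observe()
k=wonz(312,140,.139,s);c=wonz(146,151,.113,s)
print('knob',k,'post',c,np.hypot(*(k-c)[:2]),.0762-np.arctan2(*(k-c)[1::-1]))
print(.0762-np.arctan2(k[1]+.0637,k[0]-.5016))
im=save('top','pics/t12.png');cv2.imwrite('pics/t12c.png',cv2.resize(im[195:295,180:340,::-1],None,fx=5,fy=5,interpolation=cv2.INTER_CUBIC))
im=save('scene','pics/s12.png')
m=((im[...,0].astype(int)-im[...,1]>90)).astype(np.uint8)
cv2.imwrite('pics/s12c.png',cv2.resize(im[220:370,270:470,::-1],None,fx=4,fy=4,interpolation=cv2.INTER_CUBIC))
E
```

```text
knob [ 0.62665337 -0.05279882  0.139     ] post [ 0.50316745 -0.0623568   0.113     ] 0.12385526797274789 -0.0010473617835529553
-0.010752380448404236
```

View pics/t12c.png

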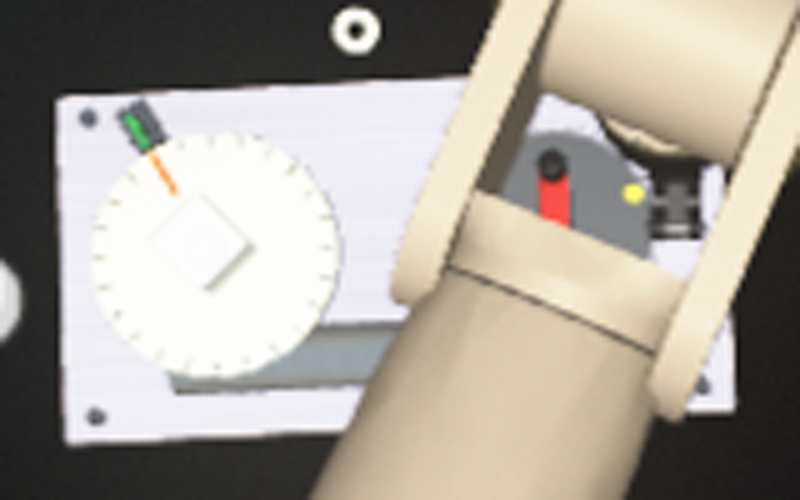

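View pics/s12c.png

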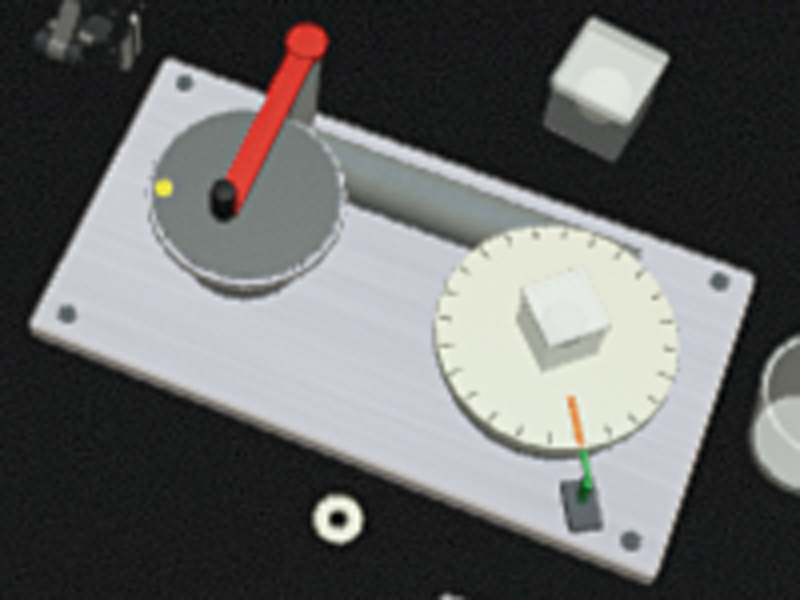

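```bash
python3 - <<'E'
from rig import env
s=env.observe();print(s['time_s'],s['ft_force'],s['position']);print(env.close_job())
E
```

```text
24.0333 [ 0.55258103 -0.5564275   0.31055452] [ 0.62554382 -0.12043153  0.23251906]
the job is handed in; nothing more can be done
None
```

I swung the guard clear to about 1.5 rad and then turned the hand disc about 3.3 turns counter-clockwise. I then pushed the guard back over the disc, lifted clear and handed in at 24 s.

- **Pressing force:** about 7–11 N while turning. It dipped to 4.5 N once on the first lap as I learned the disc's lean. The highest reading I saw was 11.2 N, but forces are only reported at the end of each move, so brief peaks between readings would not show.
- **Mark and flag:** the views disagree slightly, with gaps of about −0.003 rad (wrist), −0.008 rad (top) and −0.0055 to +0.008 rad (scene, depending on the table centre assumed). My best estimate is that the mark sits about 0.005 rad past the flag, roughly 0.3 mm at the rim. I left it there because the error is about the size of the measurement noise.
- **Guard:** it measures −0.001 to −0.011 rad, so the bar lies over the middle of the disc.
- **Everything else:** the sample box still stands in the middle of the turntable, and nothing else looks moved in the final pictures. The gripper was in free air at handover.

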